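# Restock the topping drawer and push it home

### The arm

A 6-joint arm with a two-finger parallel gripper is mounted at the origin on the work surface. World frame = base frame: x ahead of the robot, y to its left, z up, the work surface at z = 0. Lengths are in m, angles in rad, forces in N, time in s.
With the tool pointing down it reaches from about 0.35 to 0.975 m from the base axis. Payload 4.9 kg.
Tool frame: the origin (TCP) lies at the very end of the fingers, on their centre line; the grasp point (between the pads) lies 19 mm behind it (manip.hold_point_z is the distance from the TCP to the grasp point, in m); z points along the fingers, y is the direction in which the jaws open and shut (so a half turn about z gives the same grasp; the last joint's range is limited). The gripper opens to 85 mm and grips with 20 to 120 N. Pads are 22 mm wide; open, the fingers measure 114 mm over their backs; the gripper's body (76 mm by 85 mm) begins 54 mm behind the grasp point. The pads swing forward as they close: fully open they stand 13 mm farther back than shut.
Start: joints at [1.17, 0.053, 1.613, -0, 1.476, -0.119], TCP at [0.174, 0.6, 0.198] pointing down, gripper open.
Joint ranges: [-3.01, 3.01], [-1.01, 2.22], [0.06, 2.58], [-1.02, 4.17], [0.09, 2.62], [-3.14, 3.14]. Speed limits (rad/s): [2.57, 2.57, 3.14, 3.14, 3.14, 3.14].

### API

Orientations are given as a unit quaternion [w, x, y, z].
In Python, from plant import manip gives the robot as it stands. The module is installed in compiled form; this text tells all that it offers.
- The arm moves only by the shell command python3 -m creep 'ROWS'. ROWS is JSON, a list of rows, each a list of 7 numbers: the turn, a rotation vector about the tool's x, y, z in degrees, then the shift along the tool's x, y, z in m, then the opening, from 0 (shut) to 1 (fully open). In form: [[ax, ay, az, tx, ty, tz, jaw], ...]. A call has 1 to 20 rows; each row shifts and turns the commanded pose from where the row before left it, along the tool's axes as they then stand; what a row does not reach is not made up. A row lasts 1/12 s, in which the tool goes at most 41.7 mm and 7.16 degrees, less where a joint would pass 70% of its speed; a pose out of reach is approached as far as the arm can. A call is refused whole if a number of a shift passes 0.0417 or a number of a turn 7.16, either way. A call with a gripper value outside its range is refused whole. The fingers move at their own pace and stop on an object; the grip force is fixed at half the most. Time passes only in rows, so rows that do not move let the fingers close. It gives the time, the measured TCP pose, the force and the opening at its end, in the units of the state.
- manip.state(): the state, without advancing time (a new reading comes with each control period).
- manip.grab_frame(name): name is "scene" or "top" or "wrist"; returns the picture (480x640x3 uint8, blue, green, red); there is no depth.
- manip.get_calibration(name): a dict with "fx", "fy", "cx", "cy" (pixels), "xyz" and "attitude" of the camera in the world. Camera axes: x right, y down, z forward; pixel columns grow to the right and rows downward; lengths in m; the calibration is good to about 2 mm. A picture is of the moment at which its call begins: read the wrist's pose just before it. get_calibration takes no time and is no camera call; for the wrist camera it gives the pose at the moment of the call.
- manip.job_done(): hands the job in, once; it reports no verdict.
Trained networks look in the newest picture that a camera, given by its name, has taken for a name from the list of things; names that differ only in an ending like _2 or _b are one class to them, and where a whole thing is asked for, a point or a joint stands for the part that bears it (a point fixed in the world has none). Each returns a list of dicts, best first, with "confidence" (0 to 1); they miss things now and then, are a little off and sometimes report something else, mostly with a low value. They report only what shows in the picture. A call takes as long as a camera call.
- manip.cut_out(target, camera): "pixels" (480x640 bool, what is visible of it) and "rect" ([left, top, right, bottom] in pixels, round what is visible of it).
The state is a dict: "time": time; "joint_pos": joint angles; "joint_vel": joint speeds; "joint_efforts": joint torques, N m; "tool_pos": TCP position; "tool_rot": TCP orientation; "contact_force": force on the tool from outside, world axes, zero at the start; "ft_torque": the same for the moment, N m; "gripper_width": opening from 0.0 (shut) to 1.0 (fully open).
Only numpy, scipy, OpenCV 4.12 (cv2) and the standard library are available. Lean on these libraries where they do the work, as an engineer would, in place of code of your own. Each camera call takes 0.05 s, during which the arm holds its last target.

### The job

Restock the topping drawer of the pizza counter: take the empty tub out of the open drawer and stand it on the dark steel tray, press the lid of every full tub fully down, and stand all the full tubs upright on the drawer's floor. When they are all in, push the drawer fully home past its detent, and do not disturb the oil bottle, the spice jar or the can.

Things in the scene. Friction and masses are not known exactly. Their poses are not given: they have to be found in the camera images.
- tub0: full square white plastic tub with a grey lid on it (the lid cannot come off), standing on the counter at the start: body 60 x 60 mm, 72 mm high, with a 56 x 56 mm lid plugged into its mouth. Origin at the centre of its underside, z up, x and y square to its sides. Grip the body by its sides. 0.15 to 0.35 kg. Two to four tubs are there; absent ones read None
- tub1: full square white plastic tub with a grey lid on it (the lid cannot come off), standing on the counter at the start: body 60 x 60 mm, 72 mm high, with a 56 x 56 mm lid plugged into its mouth. Origin at the centre of its underside, z up, x and y square to its sides. Grip the body by its sides. 0.15 to 0.35 kg. Two to four tubs are there; absent ones read None
- tub2: full square white plastic tub with a grey lid on it (the lid cannot come off), standing on the counter at the start: body 60 x 60 mm, 72 mm high, with a 56 x 56 mm lid plugged into its mouth. Origin at the centre of its underside, z up, x and y square to its sides. Grip the body by its sides. 0.15 to 0.35 kg. Two to four tubs are there; absent ones read None
- tub3: full square white plastic tub with a grey lid on it (the lid cannot come off), standing on the counter at the start: body 60 x 60 mm, 72 mm high, with a 56 x 56 mm lid plugged into its mouth. Origin at the centre of its underside, z up, x and y square to its sides. Grip the body by its sides. 0.15 to 0.35 kg. Two to four tubs are there; absent ones read None
- lid0 (a joint): how far the lid of tub0 stands proud of its fully pressed-on position, in m: 0 = fully on (flat lid top 76 mm above the tub's origin), up to 0.013; it starts about 10 mm proud and takes about 7 N downwards to slide, staying where it is left
- lid1 (a joint): how far the lid of tub1 stands proud of its fully pressed-on position, in m: 0 = fully on (flat lid top 76 mm above the tub's origin), up to 0.013; it starts about 10 mm proud and takes about 7 N downwards to slide, staying where it is left
- lid2 (a joint): how far the lid of tub2 stands proud of its fully pressed-on position, in m: 0 = fully on (flat lid top 76 mm above the tub's origin), up to 0.013; it starts about 10 mm proud and takes about 7 N downwards to slide, staying where it is left
- lid3 (a joint): how far the lid of tub3 stands proud of its fully pressed-on position, in m: 0 = fully on (flat lid top 76 mm above the tub's origin), up to 0.013; it starts about 10 mm proud and takes about 7 N downwards to slide, staying where it is left
- empty: empty square white plastic tub without a lid, 60 x 60 mm, 72 mm high, walls 3 mm, origin at the centre of its underside; at the start it stands in the open drawer
- unit: low dark steel counter unit with a bright steel drawer, fixed to the counter, 230 mm deep (x), 330 mm wide (y), 105 mm high; origin at the centre of its underside; its front faces its own -x, towards the robot. A tub with its lid fully on passes under the unit's top with a few mm to spare; one with a proud lid does not
- drawer (a joint): how far the drawer stands open, in m, sliding along the unit's -x: 0 = fully home, at most 0.198. A sprung detent resists from about 0.018 to 0.007 (about 10 N), then snaps it home
- drawer_floor (a point): centre of the drawer's inner floor (moves with the drawer), axes as the unit's; 14 mm above the counter. Inner space 215 mm along x, 300 mm along y; side and back walls rise 50 mm above the floor, the front panel (12 mm thick) 84 mm. The part outside the unit can be reached from above
- drawer_handle (a point): middle of the drawer's bar handle: 140 mm long along the unit's y, 35 mm in front of the front panel's outer face, 74 mm above the counter (moves with the drawer; 154.5 mm to the unit's -x of drawer_floor)
- tray: fixed square dark steel tray on the counter, 150 x 150 mm, rim 14 mm high and 4 mm thick, floor 4 mm thick; origin at the centre of its underside
- oil: bystander: green oil bottle, 60 mm across, 200 mm high, origin at the centre of its underside
- spice: bystander: amber spice jar, 56 mm across, 100 mm high, origin at the centre of its underside
- can: bystander: food can, 76 mm across, 110 mm high, origin at the centre of its underside

How it is judged:
By the outcome, as a careful person would: the job done as asked, in the order asked, and still so for the second after the job is handed in, with the robot touching nothing.
Of tub0, tub1, tub2, tub3 only 2 to 4 are there at a start; the rules pass over those that are not, and their reading is None.
At some moment in a run one of tub0, tub1, tub2, tub3 may be knocked a few centimetres aside while the robot is not near it.
It also fails if it takes over 210 s, if anything falls off the work surface, if the arm or the gripper's body presses on something with over 40 N, if the wrist force passes 120 N, or if a joint passes its speed limit or range.

## Working session

There is one attempt and no reset: what is moved stays moved. The work goes in short steps, Python scripts to look and compute and a shell command to move; the robot and the scene stay as the last step left them, time stands still between calls to the robot, and variables do not carry over. Pictures are saved under pics/ and viewed, and the job is handed in when it is done.

```bash
mkdir -p pics; ls
python3 - <<'E'
from plant import manip
import cv2
print(manip.state())
for n in ("scene","top","wrist"):
    c=manip.get_calibration(n); print(n,c)
    cv2.imwrite(f"pics/{n}0.png",manip.grab_frame(n))
E
```

```text
pics
{'time': 0.0, 'joint_pos': array([ 1.16999439e+00,  5.33776565e-02,  1.61428348e+00,  7.73442221e-06,
        1.47602295e+00, -1.19012538e-01]), 'joint_vel': array([ 0.00293049,  0.00104996,  0.0013282 , -0.00113687, -0.00029806,
       -0.00186777]), 'joint_efforts': array([ 8.08395816e-05, -3.93686843e+01, -3.70175350e+01, -1.16776023e-04,
        7.01686396e-03,  1.46847253e-05]), 'tool_pos': array([0.1735292 , 0.59970533, 0.1970565 ]), 'tool_rot': array([-2.72459315e-04,  1.40429295e-01,  9.90090157e-01, -1.00960372e-03]), 'contact_force': array([0.02381461, 0.62885507, 0.01588063]), 'ft_torque': array([-0.01275654, -0.01688689,  0.00241922]), 'gripper_width': 0.999789803756511}
scene {'fx': 573.7453037608572, 'fy': 573.7453037608572, 'cx': 322.1298196099408, 'cy': 233.32673298682562, 'xyz': array([0.89345246, 0.46714155, 1.08556972]), 'attitude': array([-0.0616997 ,  0.24502138,  0.93119065, -0.26275778])}
top {'fx': 434.32201399134743, 'fy': 434.32201399134743, 'cx': 326.7824143404394, 'cy': 235.56150471383, 'xyz': array([ 0.54109742, -0.06770416,  1.15378012]), 'attitude': array([-0.03154958,  0.71612839, -0.6971325 ,  0.01307778])}
wrist {'fx': 359.41374332376483, 'fy': 359.41374332376483, 'cx': 320.54763205017593, 'cy': 247.86737270351406, 'xyz': array([0.09817666, 0.62107226, 0.37243994]), 'attitude': array([0.12312848, 0.7902712 , 0.59324279, 0.09150848])}
```

View pics/top0.png

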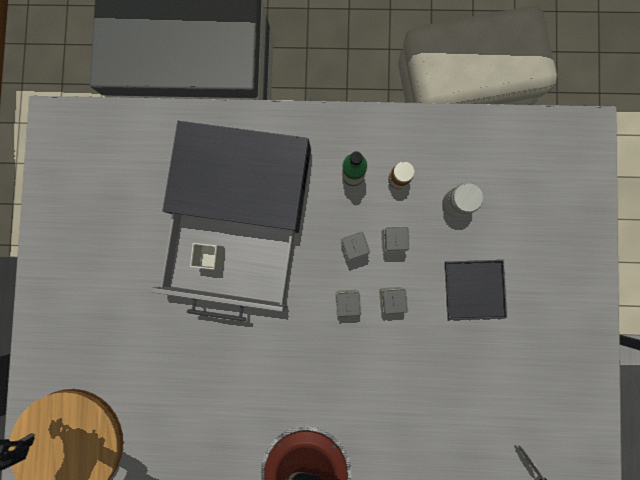

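View pics/scene0.png

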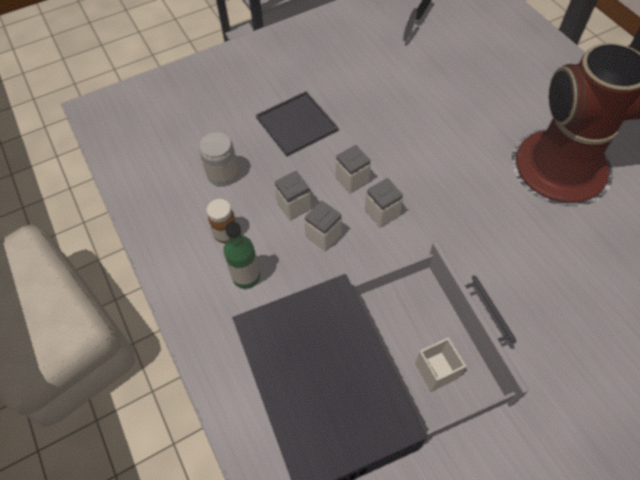

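View pics/wrist0.png

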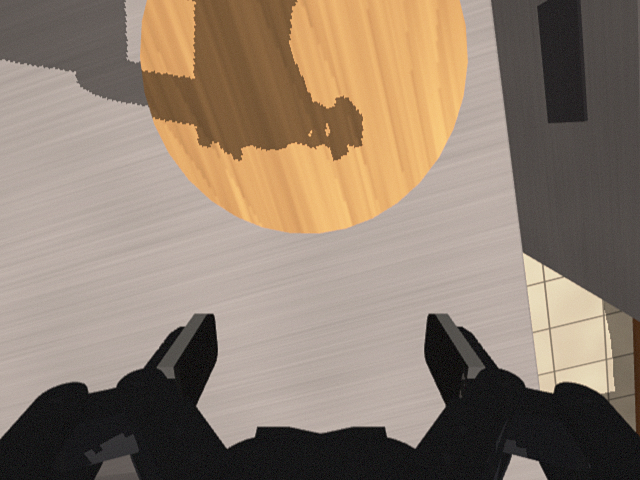

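```bash
cat > h.py <<'E'
import numpy as np, cv2
from plant import manip
from scipy.spatial.transform import Rotation as R
from scipy.optimize import minimize
def rot(q): return R.from_quat([q[1],q[2],q[3],q[0]])
def proj(P,c):
    p=rot(c['attitude']).inv().apply(np.atleast_2d(P)-c['xyz'])
    return np.c_[p[:,0]/p[:,2]*c['fx']+c['cx'],p[:,1]/p[:,2]*c['fy']+c['cy']]
def ray(u,v,c,z):
    d=rot(c['attitude']).apply([(u-c['cx'])/c['fx'],(v-c['cy'])/c['fy'],1]); t=(z-c['xyz'][2])/d[2]; return c['xyz']+t*d
def prism(x,y,yaw,z0,hx,hy,h):
    C=np.array([[a*hx,b*hy,c] for c in (0,h) for a,b in ((1,1),(1,-1),(-1,-1),(-1,1))],float)
    r=R.from_euler('z',yaw); return r.apply(C)+[x,y,z0]
def rend(parts,c,S=4):
    m=np.zeros((480*S,640*S),np.uint8)
    for P in parts:
        q=proj(P,c); hull=cv2.convexHull(((q+.5)*S).astype(np.float32)).astype(np.int32); cv2.fillConvexPoly(m,hull,1)
    return cv2.resize(m.astype(np.float32),(640,480),interpolation=cv2.INTER_AREA)
def rel(target_pos):
    s=manip.state(); return rot(s['tool_rot']).inv().apply(np.array(target_pos)-s['tool_pos'])
E
python3 - <<'E'
from h import *
for cam in("top","scene"):
    manip.grab_frame(cam)
    for n in ("tub0","empty","drawer","unit","tray","oil","spice","can","drawer_handle"):
        L=manip.cut_out(n,cam)
        for i,d in enumerate(L):
            print(cam,n,round(d['confidence'],2),np.round(d['rect']),d['pixels'].sum())
            np.savez_compressed(f"m_{cam}_{n}_{i}.npz",p=d['pixels'],c=d['confidence'])
E
```

```text
top tub0 0.93 [343. 230. 368. 258.] 585
top tub0 0.86 [336. 289. 360. 318.] 587
top tub0 0.72 [379. 227. 408. 250.] 654
top empty 0.84 [187. 239. 226. 269.] 766
top empty 0.37 [385. 162. 412. 187.] 533
top empty 0.17 [445. 258. 506. 321.] 3544
top drawer 0.87 [152. 212. 292. 321.] 10010
top drawer 0.23 [381. 228. 408. 248.] 638
top unit 0.71 [151. 120. 309. 324.] 22675
top tray 0.83 [445. 260. 507. 321.] 3503
top tray 0.64 [382. 289. 405. 312.] 546
top oil 0.63 [343. 151. 368. 189.] 685
top spice 0.66 [383. 161. 413. 189.] 531
top can 0.98 [440. 184. 480. 220.] 1072
top drawer_handle 0.94 [155. 212. 293. 320.] 10015
top drawer_handle 0.52 [152. 122. 310. 321.] 22333
scene tub0 0.98 [304. 202. 341. 252.] 1274
scene tub0 0.95 [361. 176. 402. 229.] 1323
scene tub0 0.88 [338. 147. 370. 192.] 1221
scene tub0 0.66 [275. 170. 312. 220.] 1243
scene empty 0.84 [416. 338. 466. 389.] 1644
scene drawer 0.94 [352. 243. 533. 438.] 16713
scene drawer 0.71 [275. 170. 311. 203.] 723
scene unit 0.76 [232. 240. 530. 480.] 41485
scene unit 0.64 [338. 147. 371. 175.] 568
scene unit 0.43 [352. 243. 529. 440.] 16718
scene tray 0.72 [256.  93. 341. 156.] 3068
scene oil 0.87 [225. 224. 259. 288.] 1639
scene spice 0.98 [203. 202. 238. 245.] 798
```

```bash
cat >> h.py <<'E'
def tubparts(x,y,yaw,z0=0,lid=.010):
    return [prism(x,y,yaw,z0,.03,.03,.072),prism(x,y,yaw,z0,.028,.028,.076+lid)]
def fit_tub(masks,x,y,z0=0,lid=.010,empty=False):
    # masks: list of (mask, calib)
    def cost(p):
        t=0
        for m,c in masks:
            P=tubparts(p[0],p[1],p[2],z0,lid); P=P[:1] if empty else P
            r=rend(P,c); t+=np.minimum(np.abs(r-m),1).sum()/m.sum()
        return t/len(masks)
    best=None
    for yaw in np.radians([-30,0,30]):
        s=np.array([[x,y,yaw],[x+.01,y,yaw],[x,y+.01,yaw],[x,y,yaw+.3]])
        o=minimize(cost,[x,y,yaw],method='Nelder-Mead',options=dict(initial_simplex=s,xatol=1e-4,fatol=1e-4,maxiter=150))
        if best is None or o.fun<best.fun: best=o
    p=best.x.copy(); p[2]=(np.degrees(p[2])+45)%90-45
    return p,best.fun
E
python3 - <<'E'
from h import *
ct=manip.get_calibration('top');cs=manip.get_calibration('scene')
T=[np.load(f"m_top_tub0_{i}.npz")['p'] for i in range(3)]+[np.load("m_top_tray_1.npz")['p']]
S=[np.load(f"m_scene_tub0_{i}.npz")['p'] for i in range(4)]
def cen(m,c,z):
    v,u=np.nonzero(m); return ray(u.mean(),v.mean(),c,z)
tp=[cen(m,ct,.06) for m in T]
for m in S:
    a=cen(m,cs,.045); j=int(np.argmin([np.linalg.norm(a-b) for b in tp]))
    for ms in ([(m,cs)],[(T[j],ct)],[(m,cs),(T[j],ct)]):
        print(j,*[np.round(q,4) for q in fit_tub(ms,a[0],a[1])])
E0=[(np.load(f"m_{c}_empty_0.npz")['p'],k) for c,k in(("scene",cs),("top",ct))]
a=cen(*E0[0],.045);
for ms in (E0[:1],E0[1:],E0): print('empty',fit_tub(ms,a[0],a[1],z0=.014,empty=True))
for n,h,cam in (("tray",.014,"top"),("oil",.1,"top"),("oil",.1,"scene"),("spice",.05,"top"),("spice",.05,"scene"),("can",.055,"top")):
    print(n,cam,cen(np.load(f"m_{cam}_{n}_0.npz")['p'],ct if cam=="top" else cs,h))
E
python3 - <<'E'
import cv2
for n,(x0,y0,x1,y1) in (("top",(140,110,320,330)),("scene",(225,230,545,480))):
    i=cv2.imread(f"pics/{n}0.png")[y0:y1,x0:x1]; f=min(800/i.shape[1],600/i.shape[0]); f=int(f*10)/10
    print(n,f); cv2.imwrite(f"pics/{n}0z.png",cv2.resize(i,None,fx=f,fy=f,interpolation=cv2.INTER_CUBIC))
E
```

```text
0 [ 0.5847 -0.1088 33.2509] 0.1329
0 [ 0.5863 -0.1088 20.8242] 0.0647
0 [ 0.5862 -0.1089 20.9338] 0.1077
1 [ 0.4408 -0.0951  6.1233] 0.0931
1 [ 0.4428 -0.0945  1.0429] 0.0982
1 [ 0.442  -0.0947  2.9483] 0.1026
3 [ 0.451  -0.2086 -3.1522] 0.1163
3 [ 0.4504 -0.2094  5.2852] 0.3075
3 [ 0.4512 -0.2088  1.1927] 0.2131
2 [ 0.6042 -0.2133 -3.8635] 0.0906
2 [ 0.6057 -0.2102  3.5671] 0.058
2 [ 0.6058 -0.2108  2.0368] 0.0932
empty (array([ 0.54810504,  0.26654784, -4.27673232]), np.float64(0.03927159367396594))
empty (array([ 0.55105936,  0.26690505, -3.40751318]), np.float64(0.04977154046997389))
empty (array([ 0.54994355,  0.26711651, -3.00300365]), np.float64(0.06666132641522618))
tray top [ 0.48425766 -0.42437192  0.014     ]
oil top [ 0.77293821 -0.10135518  0.1       ]
oil scene [ 0.77810704 -0.09372542  0.1       ]
spice top [ 0.77012316 -0.22290501  0.05      ]
spice scene [ 0.77048099 -0.2325565   0.05      ]
can top [ 0.70977373 -0.37765685  0.055     ]
top 2.7
scene 2.4
```

View pics/top0z.png

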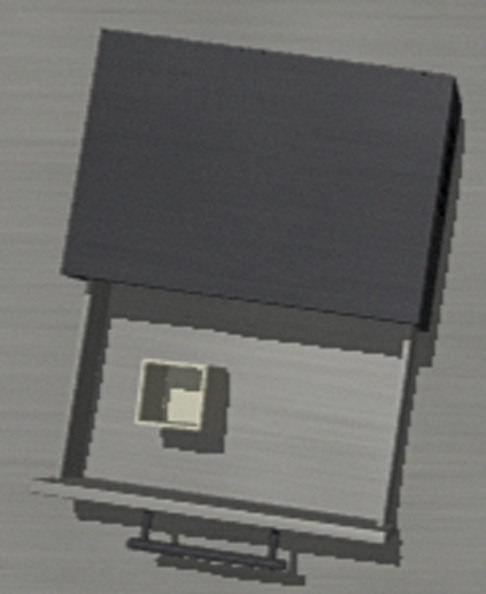

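View pics/scene0z.png

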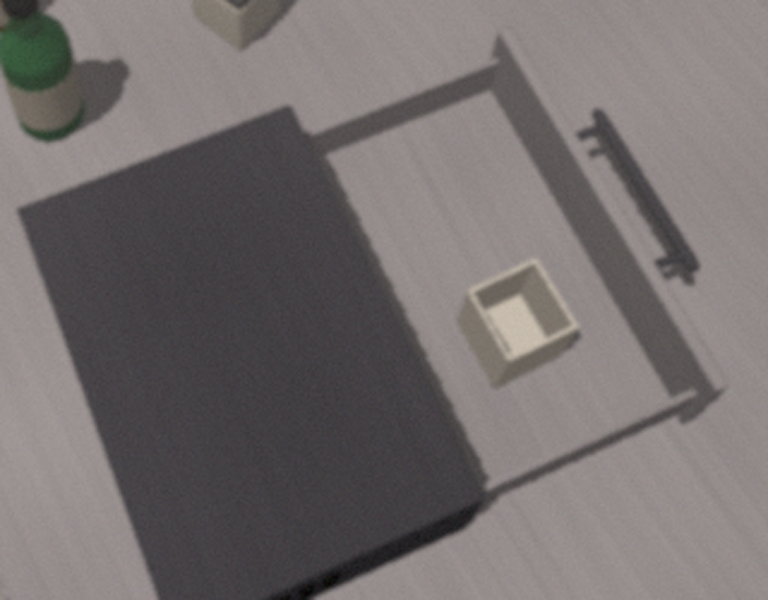

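Run:
```python
from h import *
from scipy.optimize import least_squares
ct=manip.get_calibration('top');cs=manip.get_calibration('scene')
zt=lambda a:np.array(a)/2.7+[140,110]-.3
zs=lambda a:np.array(a)/2.4+[225,230]-.3
# unit-frame corners: x back +.115; y left +.165
obs=[((.115,.165),zt((103,28)),ct),((.115,-.165),zt((455,75)),ct),((-.115,-.165),zt((425,328)),ct),((-.115,.165),zt((63,273)),ct),
((.115,-.165),zs((20,210)),cs),((-.115,-.165),zs((290,107)),cs),((-.115,.165),zs((485,492)),cs)]
def P(p,u,z):
    r=R.from_euler('z',p[2]).apply([u[0],u[1],0]); return r+[p[0],p[1],z]
def f(p): return np.concatenate([(proj(P(p,u,.105),c)[0]-o) for u,o,c in obs])
o=least_squares(f,[.75,.2,-.15]); print(o.x,np.degrees(o.x[2]),np.round(o.fun,1))
p=o.x
def tou(w): return R.from_euler('z',-p[2]).apply(np.array(w)-[p[0],p[1],0])
# panel top edges z .098
for nm,a in (("L outer",(32,492)),("R outer",(393,539)),("mid outer",(212,515)),("mid inner",(212,500))): print(nm,tou(ray(*zt(a),ct,.098)))
for nm,a in (("L",(725,388)),("R",(500,33))): print('s',nm,tou(ray(*zs(a),cs,.098)))
for nm,a in (("hL",(130,545)),("hR",(285,565))): print('h',nm,tou(ray(*zt(a),ct,.074)))
for nm,a in (("hL",(692,268)),("hR",(600,112))): print('hs',nm,tou(ray(*zs(a),cs,.074)))
print('empty',tou([.5499,.267,.014]))
# floor inner corners at front
for nm,a in (("fl frontL",(85,478)),("fl frontR",(380,520))): print(nm,tou(ray(*zt(a),ct,.014)))
```

```text
[ 0.75052127  0.18895795 -0.11137567] -6.381356101081417 [-0.7  0.6  0.3  0.4 -2.  -0.9 -0.8  1.1 -1.9 -1.4 -0.4 -2.3  0.3  1.3]
L outer [-0.31198753  0.16216443  0.098     ]
R outer [-0.30744426 -0.16795437  0.098     ]
mid outer [-0.30932678 -0.00322854  0.098     ]
mid inner [-0.29608171 -0.00115867  0.098     ]
s L [-0.30898274  0.16561422  0.098     ]
s R [-0.30301783 -0.15730991  0.098     ]
h hL [-0.35003941  0.07399192  0.074     ]
h hR [-0.34772667 -0.07064486  0.074     ]
hs hL [-0.3475836  0.0742241  0.074    ]
hs hR [-0.35203615 -0.06982363  0.074     ]
empty [-0.20805227  0.05526035  0.014     ]
fl frontL [-0.30179471  0.1476969   0.014     ]
fl frontR [-0.30136769 -0.14405196  0.014     ]
```

```bash
cat >> h.py <<'E'
U=np.array([0.75052,0.18896,-0.11138])
def u2w(x,y,z=0): return R.from_euler('z',U[2]).apply([x,y,z])+[U[0],U[1],0]
def plan(pos,yaw_deg=None):
    s=manip.state(); r=rot(s['tool_rot']); y=r.apply([0,1,0]); cur=np.degrees(np.arctan2(y[1],y[0]))
    tz=r.apply([0,0,1])
    az=0
    if yaw_deg is not None:
        d=(yaw_deg-cur+90)%180-90; az=-d
    r2=r*R.from_euler('z',az,degrees=True)
    print('t',round(s['time'],2),'pos',np.round(s['tool_pos'],4),'jawyaw',round(cur,1),'z',np.round(tz[:2],3),'w',round(s['gripper_width'],3),'F',np.round(s['contact_force'],1),'j6',round(s['joint_pos'][5],2))
    print('turn az',round(az,2),'rows',round(az/7.15,2),'then shift now-axes',np.round(r.inv().apply(np.array(pos)-s['tool_pos']),4),'after-turn',np.round(r2.inv().apply(np.array(pos)-s['tool_pos']),4))
E
python3 - <<'E'
from h import *
plan([.5499,.267,.20],-4.5)
E
```

```text
t 1.15 pos [0.1738 0.6003 0.1983] jawyaw 73.9 z [0. 0.] w 1.002 F [ 0.1  0.1 -0.4] j6 -0.12
turn az 78.35 rows 10.96 then shift now-axes [-0.454  -0.2156 -0.0017] after-turn [-0.3028  0.4011 -0.0017]
```

```bash
python3 -m creep '[[0,0,7.12,0,0,0,1],[0,0,7.12,0,0,0,1],[0,0,7.12,0,0,0,1],[0,0,7.12,0,0,0,1],[0,0,7.12,0,0,0,1],[0,0,7.12,0,0,0,1],[0,0,7.12,0,0,0,1],[0,0,7.12,0,0,0,1],[0,0,7.12,0,0,0,1],[0,0,7.12,0,0,0,1],[0,0,7.12,0,0,0,1]]'
python3 -m creep '[[0,0,0,-0.019,0.025,0,1],[0,0,0,-0.019,0.025,0,1],[0,0,0,-0.019,0.025,0,1],[0,0,0,-0.019,0.025,0,1],[0,0,0,-0.019,0.025,0,1],[0,0,0,-0.019,0.025,0,1],[0,0,0,-0.019,0.025,0,1],[0,0,0,-0.019,0.025,0,1],[0,0,0,-0.019,0.025,0,1],[0,0,0,-0.019,0.025,0,1],[0,0,0,-0.019,0.025,0,1],[0,0,0,-0.019,0.025,0,1],[0,0,0,-0.019,0.025,0,1],[0,0,0,-0.019,0.025,0,1],[0,0,0,-0.019,0.025,0,1],[0,0,0,-0.019,0.025,0,1]]'
python3 - <<'E'
from h import *
plan([.5499,.267,.20],-4.5)
c=manip.get_calibration('wrist'); im=manip.grab_frame('wrist'); cv2.imwrite('pics/w1.png',im)
for d in manip.cut_out('empty','wrist'):
    print(d['confidence'],d['rect'])
    if d['confidence']>.5: print(fit_tub([(d['pixels'],c)],.55,.267,z0=.014,empty=True))
E
```

```text
time: 2.07
tool_pos: [0.1738, 0.6004, 0.1983]
tool_rot: [-0.0, 0.736, 0.677, 0.0]
contact_force: [0.1, -0.4, -0.2]
gripper_width: 0.998
time: 3.4
tool_pos: [0.55, 0.2649, 0.1985]
tool_rot: [0.0, 0.734, 0.679, 0.0]
contact_force: [0.8, 0.7, 0.2]
gripper_width: 1.001
t 3.4 pos [0.55   0.2649 0.1985] jawyaw -4.5 z [0. 0.] w 1.001 F [0.8 0.7 0.2] j6 0.41
turn az 0.03 rows 0.0 then shift now-axes [ 0.0021 -0.0002 -0.0015] after-turn [ 0.0021 -0.0002 -0.0015]
0.9 [279.7, 183.1, 355.7, 264.9]
(array([ 0.54784108,  0.26558671, -4.01351935]), np.float64(0.023066471571906354))
```

View pics/w1.png

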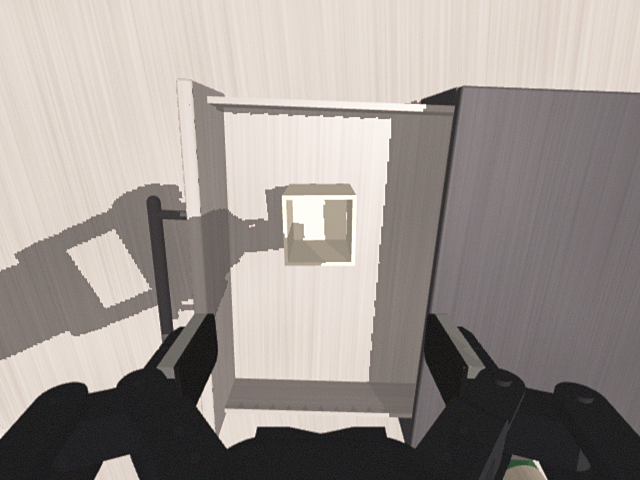

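```bash
python3 -m creep '[[0,0,0,-0.001,0,0.02,1],[0,0,0,0,-0.001,0.02,1],[0,0,0,0,0,0.02,1],[0,0,0,0,0,0.02,1],[0,0,0,0,0,0.02,1],[0,0,0,0,0,0.02,1],[0,0,0,0,0,0.02,1],[0,0,0,0,0,0.019,1],[0,0,0,0,0,0,1]]'
python3 -m creep '[[0,0,0,0,0,0,0],[0,0,0,0,0,0,0],[0,0,0,0,0,0,0],[0,0,0,0,0,0,0],[0,0,0,0,0,0,0],[0,0,0,0,0,0,0],[0,0,0,0,0,0,0],[0,0,0,0,0,0,0]]'
```

```text
time: 4.25
tool_pos: [0.5439, 0.2646, 0.0345]
tool_rot: [-0.002, 0.734, 0.679, -0.004]
contact_force: [-0.6, 0.0, -0.8]
gripper_width: 1.001
time: 4.92
tool_pos: [0.5494, 0.2659, 0.0416]
tool_rot: [0.001, 0.734, 0.679, 0.002]
contact_force: [0.2, 0.6, 6.3]
gripper_width: 0.677
```

```bash
python3 -m creep '[[0,0,0,0,0,-0.01,0],[0,0,0,0,0,-0.02,0],[0,0,0,0,0,-0.02,0],[0,0,0,0,0,-0.02,0],[0,0,0,0,0,-0.02,0],[0,0,0,0,0,-0.02,0],[0,0,0,0,0,-0.02,0],[0,0,0,0,0,-0.02,0],[0,0,0,0,0,-0.02,0]]'
python3 - <<'E'
from h import *
plan([.484,-.424,.21],0)
E
```

```text
time: 5.67
tool_pos: [0.5473, 0.2649, 0.2103]
tool_rot: [-0.0, 0.734, 0.679, -0.0]
contact_force: [0.1, 0.2, -0.7]
gripper_width: 0.678
t 5.67 pos [0.5473 0.2649 0.2103] jawyaw -4.5 z [-0.001 -0.   ] w 0.678 F [ 0.1  0.2 -0.7] j6 0.41
turn az -4.47 rows -0.63 then shift now-axes [-0.6918 -0.0094  0.0007] after-turn [-0.6889 -0.0633  0.0007]
```

```bash
python3 -m creep '[[0,0,-4.47,0,0,0,0],[0,0,0,-0.036,-0.0033,0,0],[0,0,0,-0.036,-0.0033,0,0],[0,0,0,-0.036,-0.0033,0,0],[0,0,0,-0.036,-0.0033,0,0],[0,0,0,-0.036,-0.0033,0,0],[0,0,0,-0.036,-0.0033,0,0],[0,0,0,-0.036,-0.0033,0,0],[0,0,0,-0.036,-0.0033,0,0],[0,0,0,-0.036,-0.0033,0,0],[0,0,0,-0.036,-0.0033,0,0],[0,0,0,-0.036,-0.0033,0,0],[0,0,0,-0.036,-0.0033,0,0],[0,0,0,-0.036,-0.0033,0,0],[0,0,0,-0.036,-0.0033,0,0],[0,0,0,-0.036,-0.0033,0,0],[0,0,0,-0.036,-0.0033,0,0],[0,0,0,-0.036,-0.0033,0,0],[0,0,0,-0.036,-0.0033,0,0],[0,0,0,-0.036,-0.0033,0,0]]'
python3 - <<'E'
from h import *
plan([.484,-.424,.21],0)
c=manip.get_calibration('wrist'); im=manip.grab_frame('wrist'); cv2.imwrite('pics/w2.png',im)
cv2.imwrite('pics/t2.png',manip.grab_frame('top'))
for d in manip.cut_out('tray','top'): 
    v,u=np.nonzero(d['pixels']); print(d['confidence'],d['rect'],ray(u.mean(),v.mean(),manip.get_calibration('top'),.01))
E
```

```text
time: 7.33
tool_pos: [0.4843, -0.4203, 0.2094]
tool_rot: [-0.0, 0.707, 0.707, 0.0]
contact_force: [0.3, 0.0, 0.2]
gripper_width: 0.68
t 7.33 pos [ 0.4843 -0.4203  0.2094] jawyaw -0.0 z [-0.  0.] w 0.68 F [0.3 0.  0.2] j6 -0.83
turn az -0.02 rows -0.0 then shift now-axes [-0.0037 -0.0003 -0.0006] after-turn [-0.0037 -0.0003 -0.0006]
0.96 [443.4, 256.2, 506.7, 321.4] [ 0.48615006 -0.41518197  0.01      ]
0.3 [441.3, 184.3, 482.1, 217.3] [ 0.71649748 -0.39020502  0.01      ]
```

View pics/w2.png

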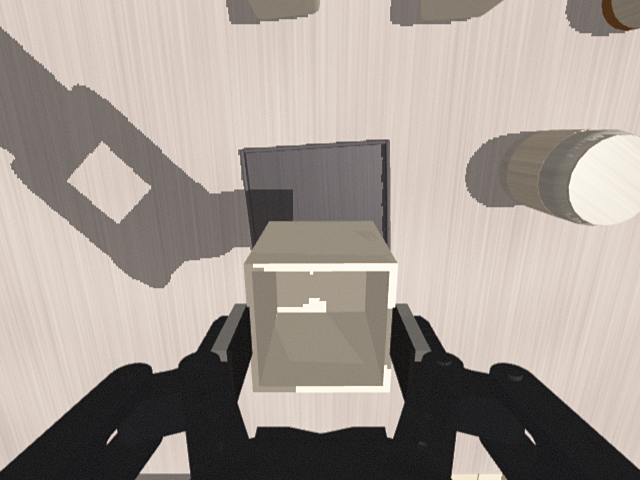

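View pics/t2.png

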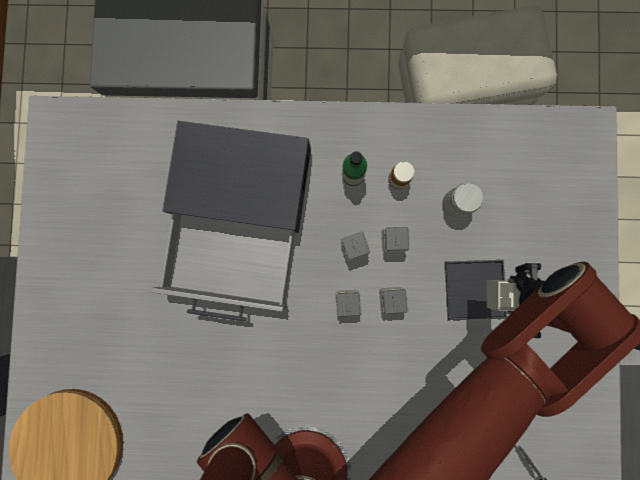

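```bash
python3 -m creep '[[0,0,0,-0.004,0,0.02,0],[0,0,0,0,0,0.02,0],[0,0,0,0,0,0.02,0],[0,0,0,0,0,0.02,0],[0,0,0,0,0,0.02,0],[0,0,0,0,0,0.02,0],[0,0,0,0,0,0.02,0],[0,0,0,0,0,0.016,0],[0,0,0,0,0,0.01,0],[0,0,0,0,0,0.006,0],[0,0,0,0,0,0.004,0],[0,0,0,0,0,0,0],[0,0,0,0,0,0,0]]'
```

```text
time: 8.57
tool_pos: [0.4857, -0.4231, 0.0344]
tool_rot: [0.001, 0.707, 0.707, -0.0]
contact_force: [0.4, -1.1, -0.6]
gripper_width: 0.674
```

```bash
python3 -m creep '[[0,0,0,0,0,0.0015,0],[0,0,0,0,0,0.0015,0],[0,0,0,0,0,0,0],[0,0,0,0,0,0,0]]'; python3 -m creep '[[0,0,0,0,0,0,1],[0,0,0,0,0,0,1],[0,0,0,0,0,0,1],[0,0,0,0,0,0,1],[0,0,0,0,0,0,1],[0,0,0,0,0,0,1],[0,0,0,0,0,-0.02,1],[0,0,0,0,0,-0.02,1],[0,0,0,0,0,-0.03,1],[0,0,0,0,0,-0.03,1],[0,0,0,0,0,-0.03,1],[0,0,0,0,0,-0.03,1]]'
python3 - <<'E'
from h import *
plan([.451,-.209,.16],0)
c=manip.get_calibration('wrist'); im=manip.grab_frame('wrist'); cv2.imwrite('pics/w3.png',im)
cs=manip.get_calibration('scene');cv2.imwrite('pics/s3.png',manip.grab_frame('scene'))
for d in manip.cut_out('tub0','scene'):
    if d['confidence']<.5: continue
    v,u=np.nonzero(d['pixels']); a=ray(u.mean(),v.mean(),cs,.045)
    print(d['confidence'],d['rect'],*[np.round(q,4) for q in fit_tub([(d['pixels'],cs)],a[0],a[1])])
E
```

```text
time: 8.9
tool_pos: [0.4859, -0.4237, 0.0317]
tool_rot: [0.001, 0.707, 0.707, -0.0]
contact_force: [0.8, -1.2, 3.9]
gripper_width: 0.675
time: 9.9
tool_pos: [0.485, -0.4226, 0.1916]
tool_rot: [-0.0, 0.707, 0.707, 0.0]
contact_force: [0.4, -0.0, -0.7]
gripper_width: 0.999
t 9.9 pos [ 0.485  -0.4226  0.1916] jawyaw 0.0 z [-0.  0.] w 0.999 F [ 0.4 -0.  -0.7] j6 -0.83
turn az 0.0 rows 0.0 then shift now-axes [ 0.2136 -0.034   0.0317] after-turn [ 0.2136 -0.034   0.0317]
0.93 [303.4, 202.2, 340.3, 250.0] [ 0.5842 -0.1097 23.2923] 0.1435
0.63 [276.5, 171.5, 311.5, 220.2] [ 0.6039 -0.2112 -7.2324] 0.1215
0.62 [367.8, 177.0, 402.7, 228.1] [ 0.4403 -0.0976  3.5299] 0.0978
0.61 [337.8, 148.7, 371.2, 191.5] [ 0.45   -0.21   -4.6349] 0.1007
```

View pics/w3.png

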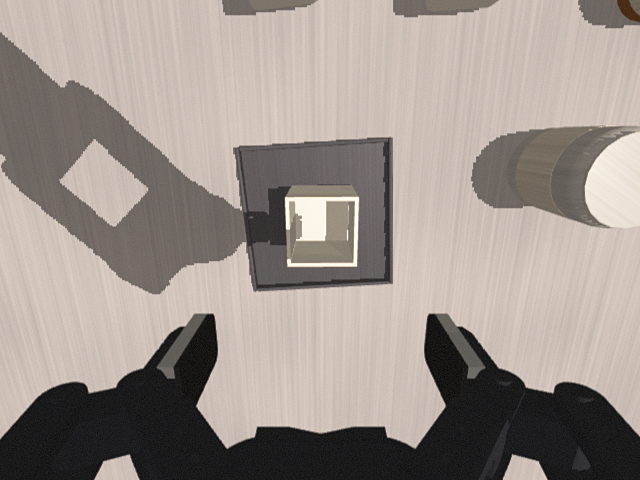

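View pics/s3.png

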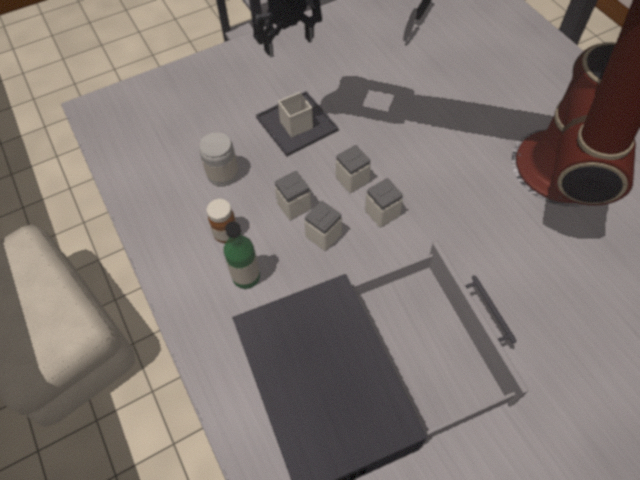

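```bash
python3 -m creep '[[0,0,0,0.0214,-0.0034,0,0],[0,0,0,0.0214,-0.0034,0,0],[0,0,0,0.0214,-0.0034,0,0],[0,0,0,0.0214,-0.0034,0,0],[0,0,0,0.0214,-0.0034,0,0],[0,0,0,0.0214,-0.0034,0,0],[0,0,0,0.0214,-0.0034,0,0],[0,0,0,0.0214,-0.0034,0,0],[0,0,0,0.0214,-0.0034,0,0],[0,0,0,0.0214,-0.0034,0,0],[0,0,0,0,0,0,0]]'
python3 - <<'E'
from h import *
plan([.451,-.209,.10],0)
c=manip.get_calibration('wrist'); im=manip.grab_frame('wrist'); cv2.imwrite('pics/w4.png',im)
for d in manip.cut_out('tub0','wrist'):
    if d['confidence']<.3: continue
    v,u=np.nonzero(d['pixels']); a=ray(u.mean(),v.mean(),c,.045)
    print(d['confidence'],d['rect'],*[np.round(q,4) for q in fit_tub([(d['pixels'],c)],a[0],a[1])])
E
```

```text
time: 10.97
tool_pos: [0.45, -0.2055, 0.1884]
tool_rot: [-0.002, 0.706, 0.708, 0.0]
contact_force: [0.5, 1.1, 0.5]
gripper_width: 0.002
t 10.97 pos [ 0.45   -0.2055  0.1884] jawyaw 0.2 z [-0.002  0.003] w 0.002 F [0.5 1.1 0.5] j6 -0.58
turn az 0.16 rows 0.02 then shift now-axes [-0.0038  0.0012  0.0884] after-turn [-0.0038  0.0012  0.0884]
0.98 [263.9, 40.3, 348.9, 135.6] [ 0.4399 -0.0969  4.2688] 0.0467
0.82 [443.8, 189.0, 550.1, 276.2] [ 0.6027 -0.212  -0.3347] 0.0709
0.55 [280.4, 189.7, 359.3, 273.1] [ 0.4504 -0.2092  7.5632] 0.1002
```

View pics/w4.png

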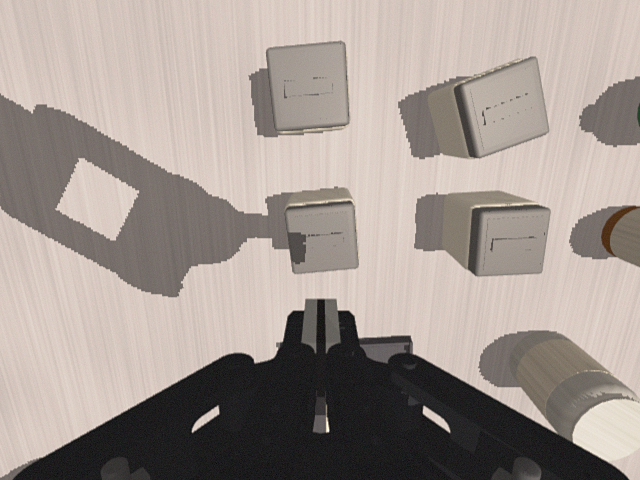

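```bash
python3 -m creep '[[0,0,0,-0.004,0,0.02,0],[0,0,0,0,0,0.02,0],[0,0,0,0,0,0.02,0],[0,0,0,0,0,0.02,0],[0,0,0,0,0,0.01,0],[0,0,0,0,0,0.006,0],[0,0,0,0,0,0.004,0],[0,0,0,0,0,0.004,0],[0,0,0,0,0,0.004,0],[0,0,0,0,0,0.002,0],[0,0,0,0,0,0,0],[0,0,0,0,0,0,0]]'
```

```text
time: 12.07
tool_pos: [0.4514, -0.213, 0.0808]
tool_rot: [0.0, 0.707, 0.707, 0.0]
contact_force: [0.1, -0.3, 0.0]
gripper_width: 0.0
```

```bash
python3 -m creep '[[0,0,0,0,0,0.002,0],[0,0,0,0,0,0.002,0],[0,0,0,0,0,0,0]]';python3 -m creep '[[0,0,0,0,0,0.002,0],[0,0,0,0,0,0.002,0],[0,0,0,0,0,0,0],[0,0,0,0,0,0,0]]'; python3 -c "
from h import *
cv2.imwrite('pics/s5.png',cv2.resize(manip.grab_frame('scene')[100:300,200:460],None,fx=3,fy=3,interpolation=2))"
```

```text
time: 12.32
tool_pos: [0.451, -0.2127, 0.076]
tool_rot: [-0.0, 0.707, 0.707, -0.0]
contact_force: [-0.4, -0.8, -1.1]
gripper_width: 0.002
time: 12.65
tool_pos: [0.451, -0.2127, 0.0721]
tool_rot: [-0.0, 0.707, 0.707, -0.0]
contact_force: [-0.3, 0.6, -0.3]
gripper_width: 0.006
```

View pics/s5.png

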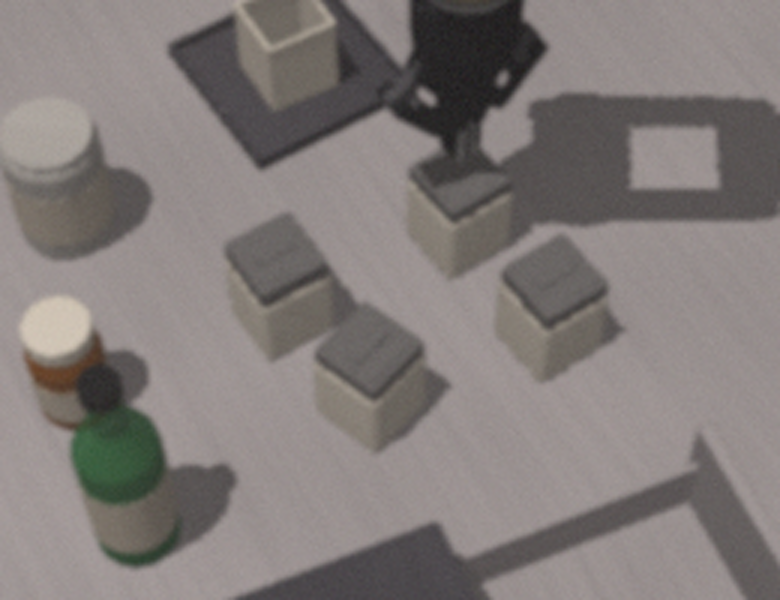

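```bash
python3 -m creep '[[0,0,0,0,0,0.002,0],[0,0,0,0,0,0,0],[0,0,0,0,0,0,0]]';python3 -m creep '[[0,0,0,0,0,0.002,0],[0,0,0,0,0,0,0],[0,0,0,0,0,0,0]]'; python3 -c "
from h import *
c=manip.get_calibration('wrist')
s=manip.state();print(s['tool_pos'],c['xyz'],c['attitude'])
cv2.imwrite('pics/w6.png',manip.grab_frame('wrist'))"
```

```text
time: 12.95
tool_pos: [0.4511, -0.2128, 0.0702]
tool_rot: [-0.0, 0.707, 0.707, -0.0]
contact_force: [0.8, 0.2, 0.1]
gripper_width: 0.0
time: 13.2
tool_pos: [0.4511, -0.2127, 0.0681]
tool_rot: [-0.0, 0.707, 0.707, -0.0]
contact_force: [-0.2, 0.0, 1.1]
gripper_width: -0.001
[ 0.45105019 -0.21272502  0.06812096] [ 0.45019283 -0.13570623  0.24338805] [ 1.53240590e-01  9.88188699e-01 -6.17496196e-04 -1.88897223e-04]
```

View pics/w6.png

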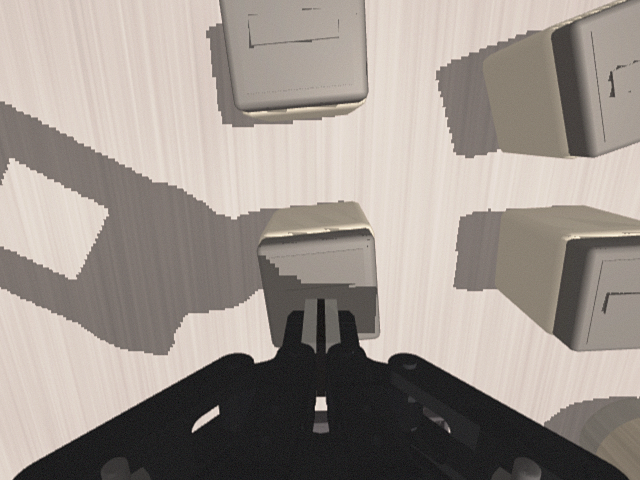

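```bash
python3 - <<'E'
from h import *
c=manip.get_calibration('wrist')
print('tcp',proj([.45105,-.21272,.0681],c), proj([.45105,-.21272,.076],c),proj([.45105,-.21272,.06],c))
for z in (.072,.076,.086): print(z,np.round(proj(prism(.451,-.209,0.05,0,.028,.028,z)[4:],c)))
print('body rim',np.round(proj(prism(.451,-.209,0.05,0,.03,.03,.072)[4:],c)))
E
python3 -c "
import cv2
i=cv2.imread('pics/w6.png')[190:370,240:400];cv2.imwrite('pics/w6z.png',cv2.resize(i,None,fx=3.3,fy=3.3,interpolation=2))
i=cv2.imread('pics/w4.png')[180:290,260:380];cv2.imwrite('pics/w4z.png',cv2.resize(i,None,fx=4,fy=4,interpolation=2))"
```

```text
tcp [[322.29207571 286.05948976]] [[322.3632904  292.33367588]] [[322.22467617 280.1214277 ]]
0.072 [[376. 227.]
 [377. 328.]
 [273. 333.]
 [263. 233.]]
0.076 [[378. 229.]
 [378. 332.]
 [272. 337.]
 [262. 235.]]
0.086 [[381. 235.]
 [381. 342.]
 [270. 347.]
 [258. 241.]]
body rim [[380. 223.]
 [380. 331.]
 [270. 336.]
 [258. 229.]]
```

View pics/w6z.png

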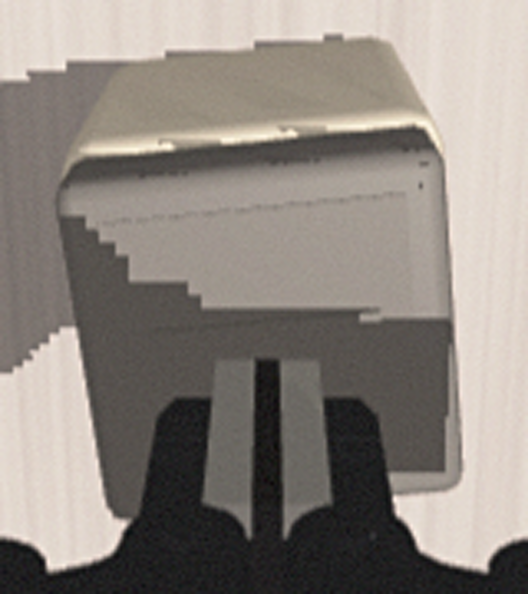

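View pics/w4z.png

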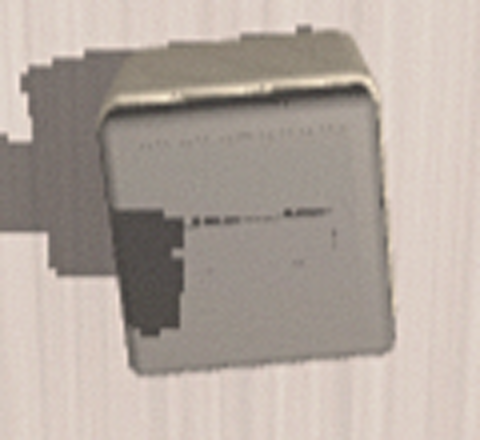

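```bash
python3 -m creep '[[0,0,0,0,0,0.002,0],[0,0,0,0,0,0,0],[0,0,0,0,0,0,0]]';python3 -m creep '[[0,0,0,0,0,0.002,0],[0,0,0,0,0,0,0],[0,0,0,0,0,0,0]]';python3 -m creep '[[0,0,0,0,0,0.002,0],[0,0,0,0,0,0,0],[0,0,0,0,0,0,0]]'
```

```text
time: 13.5
tool_pos: [0.4511, -0.2127, 0.0661]
tool_rot: [-0.0, 0.707, 0.707, -0.0]
contact_force: [-0.7, -0.2, 1.0]
gripper_width: -0.001
time: 13.75
tool_pos: [0.4511, -0.2127, 0.0641]
tool_rot: [-0.0, 0.707, 0.707, -0.0]
contact_force: [0.5, 0.6, -0.5]
gripper_width: 0.001
time: 14.0
tool_pos: [0.4511, -0.2127, 0.0621]
tool_rot: [-0.0, 0.707, 0.707, -0.0]
contact_force: [0.6, 0.2, 0.4]
gripper_width: -0.003
```

```bash
python3 -c "
from h import *
c=manip.get_calibration('scene')
for z in (.062,.076,.086): print(z,(proj([.4511,-.2127,z],c)-[300,120])*6)
cv2.imwrite('pics/s7.png',cv2.resize(manip.grab_frame('scene')[120:215,300:420],None,fx=6,fy=6,interpolation=2))
cv2.imwrite('pics/w7.png',manip.grab_frame('wrist')[180:400,220:420].repeat(3,0).repeat(3,1)[:600])"
```

```text
0.062 [[313.04886269 254.38913945]]
0.076 [[314.20948389 230.89295423]]
0.086 [[315.05184243 213.83983445]]
```

View pics/s7.png

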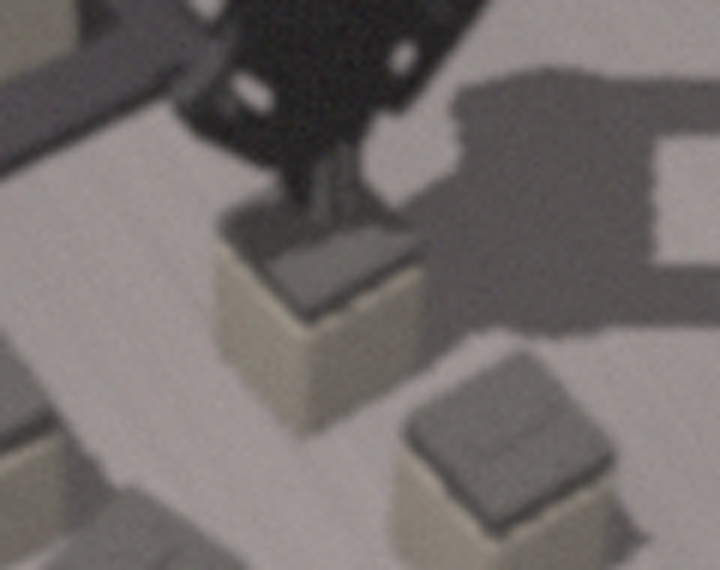

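View pics/w7.png

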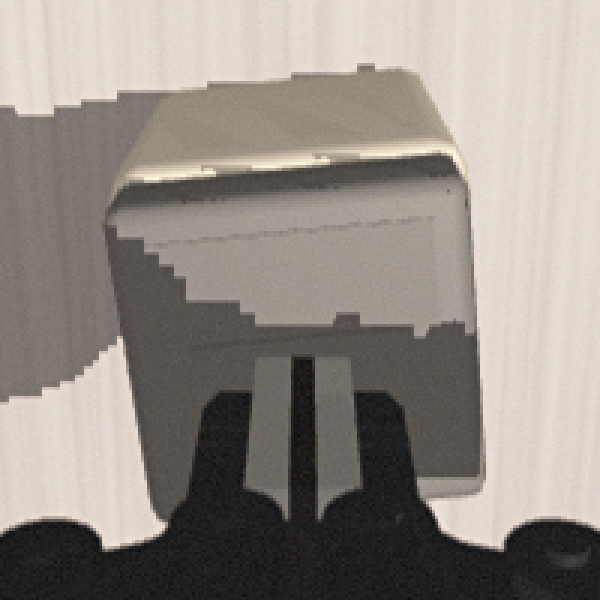

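```bash
python3 -m creep '[[0,0,0,0,0,0.002,0],[0,0,0,0,0,0,0],[0,0,0,0,0,0,0]]';python3 -m creep '[[0,0,0,0,0,0.002,0],[0,0,0,0,0,0,0],[0,0,0,0,0,0,0]]';python3 -m creep '[[0,0,0,0,0,0.002,0],[0,0,0,0,0,0,0],[0,0,0,0,0,0,0]]'
```

```text
time: 14.35
tool_pos: [0.4511, -0.2127, 0.0601]
tool_rot: [-0.0, 0.707, 0.707, -0.0]
contact_force: [0.3, 0.8, 0.6]
gripper_width: 0.005
time: 14.6
tool_pos: [0.451, -0.2127, 0.0581]
tool_rot: [-0.0, 0.707, 0.707, -0.0]
contact_force: [-0.5, -0.1, 0.2]
gripper_width: 0.001
time: 14.85
tool_pos: [0.4511, -0.2127, 0.0561]
tool_rot: [-0.0, 0.707, 0.707, -0.0]
contact_force: [0.8, 0.8, -0.2]
gripper_width: -0.001
```

```bash
python3 -c "
from h import *
cv2.imwrite('pics/s8.png',cv2.resize(manip.grab_frame('scene')[120:215,300:420],None,fx=6,fy=6,interpolation=2))
cv2.imwrite('pics/w8.png',manip.grab_frame('wrist')[180:400,220:420].repeat(3,0).repeat(3,1)[:600])"
```

```text
(no output)
```

View pics/s8.png

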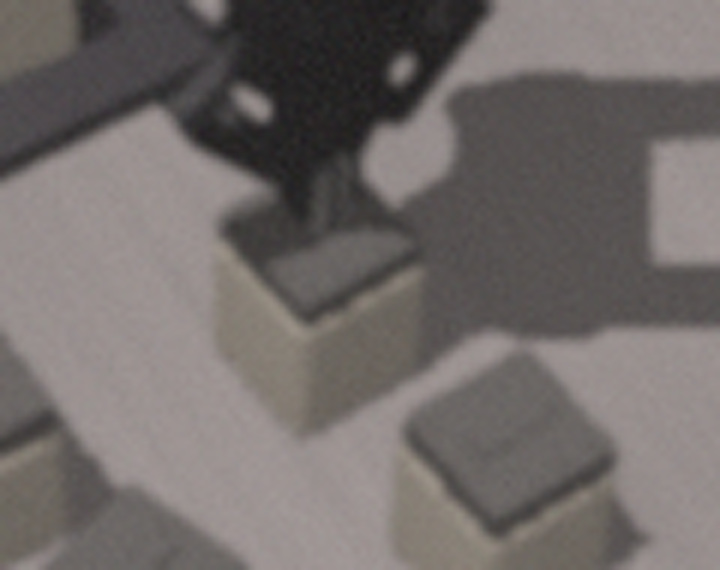

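View pics/w8.png

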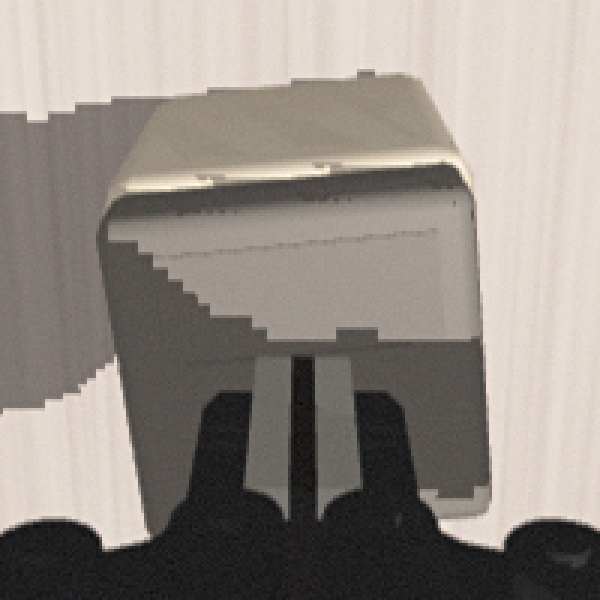

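```bash
python3 -c "
from h import *
c=manip.get_calibration('scene');w=manip.get_calibration('wrist')
s=manip.state()['tool_pos']; print(s)
for dy in (-.011,0,.005,.011):
  for z in (.056,.066,.076,.086,.096):
    P=[s[0],s[1]+dy,z]; print(dy,z,np.round((proj(P,c)-[300,120])*6),np.round((proj(P,w)-[220,180])*3))
"
```

```text
[ 0.45116988 -0.21283251  0.05630519]
-0.011 0.056 [[297. 244.]] [[307. 375.]]
-0.011 0.066 [[298. 228.]] [[308. 401.]]
-0.011 0.076 [[299. 211.]] [[308. 430.]]
-0.011 0.086 [[300. 194.]] [[308. 463.]]
-0.011 0.096 [[300. 176.]] [[309. 500.]]
0 0.056 [[312. 264.]] [[307. 318.]]
0 0.066 [[313. 248.]] [[308. 342.]]
0 0.076 [[314. 231.]] [[308. 369.]]
0 0.086 [[315. 214.]] [[308. 399.]]
0 0.096 [[316. 196.]] [[309. 433.]]
0.005 0.056 [[319. 273.]] [[307. 292.]]
0.005 0.066 [[320. 257.]] [[308. 315.]]
0.005 0.076 [[321. 240.]] [[308. 340.]]
0.005 0.086 [[322. 223.]] [[308. 369.]]
0.005 0.096 [[323. 206.]] [[309. 401.]]
0.011 0.056 [[327. 284.]] [[307. 260.]]
0.011 0.066 [[328. 268.]] [[308. 281.]]
0.011 0.076 [[329. 251.]] [[308. 305.]]
0.011 0.086 [[330. 234.]] [[308. 332.]]
0.011 0.096 [[331. 217.]] [[309. 362.]]
```

```bash
python3 -c "
from plant import manip; print(manip.hold_point_z,[a for a in dir(manip) if a[0]!='_'])"; python3 -m creep '[[0,0,0,0,0,0.002,0],[0,0,0,0,0,0,0],[0,0,0,0,0,0,0]]';python3 -m creep '[[0,0,0,0,0,0.002,0],[0,0,0,0,0,0,0],[0,0,0,0,0,0,0]]';python3 -m creep '[[0,0,0,0,0,0.002,0],[0,0,0,0,0,0,0],[0,0,0,0,0,0,0]]'
```

```text
0.0187 ['IKError', 'cut_out', 'get_calibration', 'grab_frame', 'hold_point_z', 'job_done', 'state']
time: 15.2
tool_pos: [0.451, -0.2127, 0.0541]
tool_rot: [-0.0, 0.707, 0.707, -0.0]
contact_force: [0.3, -0.6, -0.4]
gripper_width: -0.001
time: 15.45
tool_pos: [0.451, -0.2127, 0.0521]
tool_rot: [-0.0, 0.707, 0.707, -0.0]
contact_force: [-1.1, 0.1, 0.5]
gripper_width: 0.0
time: 15.7
tool_pos: [0.4514, -0.213, 0.0506]
tool_rot: [0.0, 0.707, 0.707, 0.0]
contact_force: [-0.1, 0.0, 2.6]
gripper_width: 0.0
```

```bash
python3 -m creep '[[0,0,0,0,0,0.002,0],[0,0,0,0,0,0.002,0],[0,0,0,0,0,0,0],[0,0,0,0,0,0,0]]';python3 -m creep '[[0,0,0,0,0,0.002,0],[0,0,0,0,0,0.002,0],[0,0,0,0,0,0,0],[0,0,0,0,0,0,0]]';python3 -m creep '[[0,0,0,0,0,0.001,0],[0,0,0,0,0,0,0],[0,0,0,0,0,0,0]]';python3 -m creep '[[0,0,0,0,0,0.001,0],[0,0,0,0,0,0,0],[0,0,0,0,0,0,0]]'
```

```text
time: 16.03
tool_pos: [0.4514, -0.213, 0.0467]
tool_rot: [0.0, 0.707, 0.707, 0.0]
contact_force: [-1.1, 1.2, 3.8]
gripper_width: 0.001
time: 16.37
tool_pos: [0.4514, -0.213, 0.043]
tool_rot: [0.0, 0.707, 0.707, 0.0]
contact_force: [-1.2, 1.9, 5.8]
gripper_width: -0.004
time: 16.62
tool_pos: [0.4515, -0.2131, 0.043]
tool_rot: [0.0, 0.707, 0.707, -0.0]
contact_force: [-4.3, 2.9, 11.3]
gripper_width: 0.008
time: 16.87
tool_pos: [0.4517, -0.2131, 0.0429]
tool_rot: [0.0, 0.707, 0.707, -0.0]
contact_force: [-7.0, 4.0, 17.1]
gripper_width: 0.003
```

```bash
python3 -m creep '[[0,0,0,0,0,0.001,0],[0,0,0,0,0,0.001,0],[0,0,0,0,0,0,0]]';python3 -m creep '[[0,0,0,0,0,-0.004,0],[0,0,0,0,0,-0.02,0],[0,0,0,0,0,-0.02,0],[0,0,0,0,0,-0.03,0],[0,0,0,0,0,-0.03,0],[0,0,0,0,0,0,0]]';  python3 - <<'E'
from h import *
plan([.4415,-.097,.13],0)
c=manip.get_calibration('wrist'); im=manip.grab_frame('wrist'); cv2.imwrite('pics/w9.png',im)
for d in manip.cut_out('tub0','wrist'):
    if d['confidence']<.3: continue
    v,u=np.nonzero(d['pixels']); a=ray(u.mean(),v.mean(),c,.045)
    for l in (0,.01): print(d['confidence'],d['rect'],*[np.round(q,4) for q in fit_tub([(d['pixels'],c)],a[0],a[1],lid=l)])
E
```

```text
time: 17.12
tool_pos: [0.4522, -0.2134, 0.0429]
tool_rot: [0.0, 0.707, 0.707, -0.0]
contact_force: [-11.4, 7.4, 26.1]
gripper_width: -0.004
time: 17.62
tool_pos: [0.4545, -0.215, 0.1489]
tool_rot: [0.006, 0.707, 0.707, 0.001]
contact_force: [0.0, -1.2, 0.7]
gripper_width: -0.001
t 17.62 pos [ 0.4545 -0.215   0.1489] jawyaw 0.0 z [ 0.009 -0.006] w -0.001 F [ 0.  -1.2  0.7] j6 -0.59
turn az 0.01 rows 0.0 then shift now-axes [ 0.1181 -0.0132  0.0181] after-turn [ 0.1181 -0.0132  0.0181]
0.95 [271.3, 180.2, 354.9, 278.0] [ 0.4498 -0.21    7.8884] 0.0974
0.95 [271.3, 180.2, 354.9, 278.0] [ 0.4502 -0.2085  3.9285] 0.1545
0.92 [453.0, 184.3, 582.3, 281.7] [ 0.6091 -0.2144  1.4501] 0.0538
0.92 [453.0, 184.3, 582.3, 281.7] [ 0.6038 -0.2121  0.2665] 0.0623
0.87 [434.3, 24.0, 582.9, 147.1] [ 0.5872 -0.1092 20.1564] 0.033
0.87 [434.3, 24.0, 582.9, 147.1] [ 0.5812 -0.1112 21.0212] 0.0659
0.66 [242.7, 5.0, 344.6, 119.2] [ 0.4395 -0.0952  4.564 ] 0.0343
0.66 [242.7, 5.0, 344.6, 119.2] [ 0.4399 -0.0968  4.388 ] 0.0434
```

View pics/w9.png

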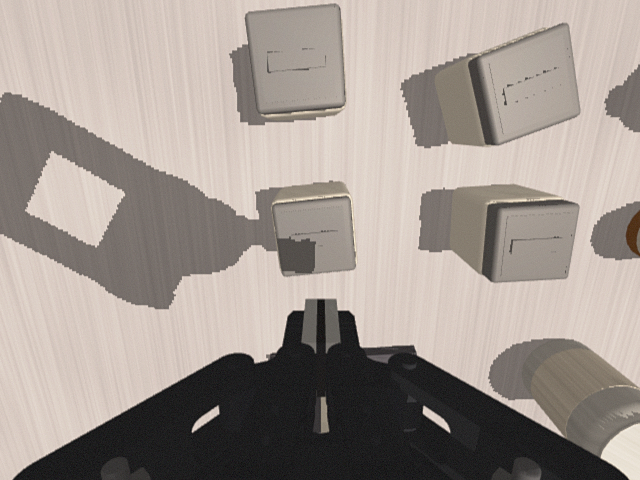

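```bash
python3 -m creep '[[0,0,0,0.02,-0.0023,0,0],[0,0,0,0.02,-0.0023,0,0],[0,0,0,0.02,-0.0023,0,0],[0,0,0,0.02,-0.0023,0,0],[0,0,0,0.02,-0.0023,0,0],[0,0,0,0.016,-0.0023,0,0],[0,0,0,0,0,0.02,0],[0,0,0,0,0,0.02,0],[0,0,0,0,0,0.02,0],[0,0,0,0,0,0,0],[0,0,0,0,0,0,0]]'
```

```text
time: 18.63
tool_pos: [0.4352, -0.0959, 0.0796]
tool_rot: [-0.003, 0.707, 0.707, -0.001]
contact_force: [0.0, -1.0, 1.0]
gripper_width: -0.003
```

```bash
python3 -m creep '[[0,0,0,0,0.003,0.01,0],[0,0,0,0,0.002,0.01,0],[0,0,0,0,0,0.004,0],[0,0,0,0,0,0.002,0],[0,0,0,0,0,0.002,0],[0,0,0,0,0,0.002,0],[0,0,0,0,0,0.002,0],[0,0,0,0,0,0,0],[0,0,0,0,0,0,0]]'; python3 -m creep '[[0,0,0,0,0,0.002,0],[0,0,0,0,0,0.001,0],[0,0,0,0,0,0,0],[0,0,0,0,0,0,0]]'
```

```text
time: 19.38
tool_pos: [0.4426, -0.097, 0.0509]
tool_rot: [0.0, 0.707, 0.707, 0.0]
contact_force: [-1.9, 0.0, 3.5]
gripper_width: -0.001
time: 19.72
tool_pos: [0.4427, -0.097, 0.0479]
tool_rot: [0.0, 0.707, 0.707, 0.0]
contact_force: [-2.3, 1.4, 5.2]
gripper_width: 0.005
```

```bash
python3 -m creep '[[0,0,0,0,0,0.002,0],[0,0,0,0,0,0.002,0],[0,0,0,0,0,0.002,0],[0,0,0,0,0,0,0],[0,0,0,0,0,0,0]]'; python3 -m creep '[[0,0,0,0,0,0.002,0],[0,0,0,0,0,0.001,0],[0,0,0,0,0,0,0]]'
```

```text
time: 20.13
tool_pos: [0.4429, -0.097, 0.0429]
tool_rot: [0.0, 0.707, 0.707, 0.0]
contact_force: [-5.0, 1.7, 10.8]
gripper_width: -0.002
time: 20.38
tool_pos: [0.4441, -0.0972, 0.0431]
tool_rot: [0.001, 0.707, 0.707, 0.0]
contact_force: [-10.8, 4.9, 28.5]
gripper_width: -0.001
```

```bash
python3 -m creep '[[0,0,0,0,0,-0.003,0],[0,0,0,0,0,-0.01,0],[0,0,0,0,0,-0.02,0],[0,0,0,0,0,-0.025,0],[0,0,0,-0.002,0.02,0,0],[0,0,0,-0.002,0.02,0,0],[0,0,0,-0.002,0.02,0,0],[0,0,0,-0.002,0.02,0,0],[0,0,0,-0.002,0.02,0,0],[0,0,0,-0.002,0.02,0,0],[0,0,0,0,0.02,0,0],[0,0,0,0,0,0,0],[0,0,0,0,0,0,0],[0,0,0,0,0,0,0]]'
```

```text
time: 21.55
tool_pos: [0.5816, -0.1087, 0.0958]
tool_rot: [-0.001, 0.707, 0.707, -0.0]
contact_force: [0.3, 0.1, -0.0]
gripper_width: -0.006
```

```bash
python3 -m creep '[[0,0,0,0,0.003,0.015,0],[0,0,0,0,0,0.015,0],[0,0,0,0,0,0.01,0],[0,0,0,0,0,0.004,0],[0,0,0,0,0,0.002,0],[0,0,0,0,0,0.002,0],[0,0,0,0,0,0.002,0],[0,0,0,0,0,0,0]]'; python3 -m creep '[[0,0,0,0,0,0.002,0],[0,0,0,0,0,0.002,0],[0,0,0,0,0,0.001,0],[0,0,0,0,0,0,0],[0,0,0,0,0,0,0]]'
```

```text
time: 22.22
tool_pos: [0.5849, -0.1086, 0.0474]
tool_rot: [-0.0, 0.707, 0.707, -0.0]
contact_force: [-2.5, 2.0, 3.1]
gripper_width: -0.001
time: 22.63
tool_pos: [0.5854, -0.1086, 0.0438]
tool_rot: [-0.0, 0.707, 0.707, 0.0]
contact_force: [-6.6, 2.4, 10.6]
gripper_width: 0.002
```

```bash
python3 -m creep '[[0,0,0,0,0,0.002,0],[0,0,0,0,0,0.001,0],[0,0,0,0,0,0,0],[0,0,0,0,0,0,0]]'; python3 -m creep '[[0,0,0,0,0,0.001,0],[0,0,0,0,0,0,0],[0,0,0,0,0,-0.006,0],[0,0,0,0,0,-0.01,0],[0,0,0,0,0,-0.02,0],[0,0,0,0,0,-0.02,0],[0,0,0,-0.02,0.003,0,0],[0,0,0,-0.02,0.003,0,0],[0,0,0,-0.02,0.003,0,0],[0,0,0,-0.02,0.003,0,0],[0,0,0,-0.0225,0.003,0,0],[0,0,0,0,0.003,0,0],[0,0,0,0,0,0,0],[0,0,0,0,0,0,0]]'
```

```text
time: 22.97
tool_pos: [0.5861, -0.1086, 0.0438]
tool_rot: [0.0, 0.707, 0.707, 0.0]
contact_force: [-11.9, 4.5, 23.4]
gripper_width: 0.0
time: 24.13
tool_pos: [0.6033, -0.2109, 0.0933]
tool_rot: [-0.0, 0.707, 0.707, 0.0]
contact_force: [0.5, -0.0, 0.2]
gripper_width: 0.001
```

```bash
python3 -m creep '[[0,0,0,0,0.002,0.015,0],[0,0,0,0,0,0.015,0],[0,0,0,0,0,0.008,0],[0,0,0,0,0,0.004,0],[0,0,0,0,0,0.002,0],[0,0,0,0,0,0.002,0],[0,0,0,0,0,0.002,0],[0,0,0,0,0,0,0]]'; python3 -m creep '[[0,0,0,0,0,0.002,0],[0,0,0,0,0,0.002,0],[0,0,0,0,0,0.001,0],[0,0,0,0,0,0,0],[0,0,0,0,0,0,0]]'; python3 -m creep '[[0,0,0,0,0,0.002,0],[0,0,0,0,0,0.001,0],[0,0,0,0,0,0,0],[0,0,0,0,0,0,0]]'
```

```text
time: 24.8
tool_pos: [0.6046, -0.2103, 0.0447]
tool_rot: [-0.001, 0.707, 0.707, -0.0]
contact_force: [-0.5, 0.1, 0.0]
gripper_width: -0.001
time: 25.22
tool_pos: [0.6057, -0.2108, 0.0432]
tool_rot: [-0.0, 0.707, 0.707, 0.0]
contact_force: [-7.1, 5.0, 15.1]
gripper_width: 0.004
time: 25.55
tool_pos: [0.6067, -0.211, 0.0433]
tool_rot: [0.0, 0.707, 0.707, 0.001]
contact_force: [-12.1, 7.3, 27.8]
gripper_width: 0.002
```

```bash
python3 -m creep '[[0,0,0,0,0,-0.006,0],[0,0,0,0,0,-0.01,0.3],[0,0,0,0,0,-0.02,1],[0,0,0,0,0,-0.025,1],[0,0,0,0,0,-0.025,1],[0,0,0,0,0,-0.025,1],[0,0,0,0,0,0,1],[0,0,0,0,0,0,1],[0,0,0,0,0,0,1]]';  python3 - <<'E'
from h import *
plan([.605,-.211,.13],0)
c=manip.get_calibration('wrist'); im=manip.grab_frame('wrist'); cv2.imwrite('pics/w10.png',im)
cs=manip.get_calibration('scene'); im=manip.grab_frame('scene')
cv2.imwrite('pics/s10.png',cv2.resize(im[100:300,200:460],None,fx=3,fy=3,interpolation=2))
for cam,k in (('wrist',c),('scene',cs)):
  for d in manip.cut_out('tub0',cam):
    if d['confidence']<.3: continue
    v,u=np.nonzero(d['pixels']); a=ray(u.mean(),v.mean(),k,.045)
    print(cam,d['confidence'],d['rect'],*[np.round(q,4) for q in fit_tub([(d['pixels'],k)],a[0],a[1],lid=0)])
E
```

```text
time: 26.3
tool_pos: [0.6048, -0.2111, 0.1471]
tool_rot: [-0.001, 0.707, 0.707, -0.0]
contact_force: [-0.1, 0.3, 0.2]
gripper_width: 1.0
t 26.3 pos [ 0.6048 -0.2111  0.1471] jawyaw 0.0 z [-0.001  0.001] w 1.0 F [-0.1  0.3  0.2] j6 -0.45
turn az 0.0 rows 0.0 then shift now-axes [0.0001 0.0002 0.0171] after-turn [0.0001 0.0002 0.0171]
wrist 0.89 [277.5, 190.4, 364.1, 284.2] [ 0.6033 -0.2113  2.2165] 0.0538
wrist 0.76 [234.9, 34.2, 349.3, 153.8] [ 0.5839 -0.1113 20.6733] 0.0562
wrist 0.71 [1.4, 18.1, 160.0, 126.4] [ 0.4406 -0.0971  1.2309] 0.0731
wrist 0.62 [60.2, 187.0, 187.0, 284.0] [ 0.4507 -0.2092 10.0287] 0.0822
scene 0.8 [303.5, 203.3, 341.8, 253.2] [ 0.5834 -0.1102 22.0479] 0.1138
scene 0.72 [338.0, 150.2, 371.5, 192.7] [ 0.4513 -0.2097  1.0568] 0.0925
scene 0.63 [274.5, 173.0, 310.9, 220.3] [ 0.6048 -0.2112 -3.5159] 0.0967
scene 0.62 [362.8, 178.0, 399.6, 226.0] [ 0.4404 -0.0953  3.7821] 0.1036
```

View pics/w10.png

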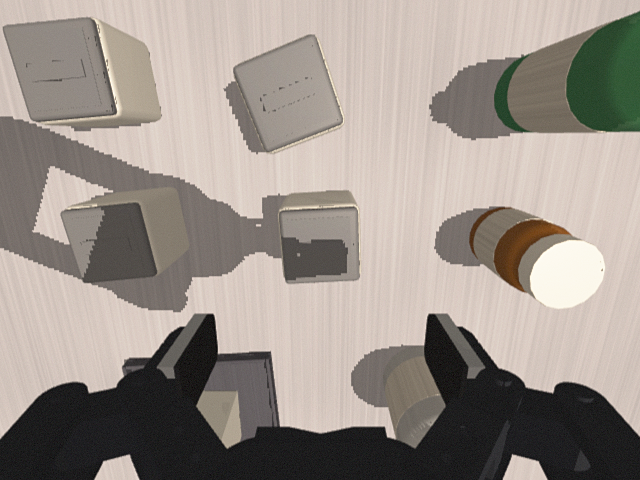

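View pics/s10.png

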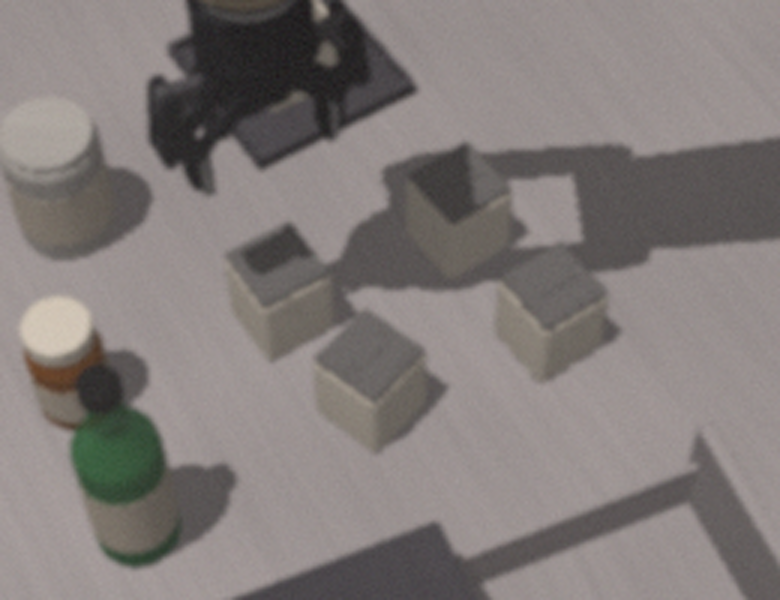

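```bash
python3 -m creep '[[0,0,0,0,0,0.02,1],[0,0,0,0,0,0.02,1],[0,0,0,0,0,0.02,1],[0,0,0,0,0,0.02,1],[0,0,0,0,0,0.02,1],[0,0,0,0,0,0.02,1],[0,0,0,0,0,0.02,1],[0,0,0,0,0,0.019,1],[0,0,0,0,0,0,1],[0,0,0,0,0,0,1]]'
python3 -m creep '[[0,0,0,0,0,0,0],[0,0,0,0,0,0,0],[0,0,0,0,0,0,0],[0,0,0,0,0,0,0],[0,0,0,0,0,0,0],[0,0,0,0,0,0,0]]'
python3 -c "
from h import *
cv2.imwrite('pics/w11.png',manip.grab_frame('wrist'))"
```

```text
time: 27.33
tool_pos: [0.6037, -0.2105, -0.0128]
tool_rot: [-0.002, 0.707, 0.707, -0.001]
contact_force: [0.3, -0.6, 1.1]
gripper_width: 1.002
time: 27.83
tool_pos: [0.6069, -0.2121, -0.0084]
tool_rot: [0.002, 0.707, 0.707, 0.001]
contact_force: [-0.2, -0.1, 5.6]
gripper_width: 0.701
```

View pics/w11.png

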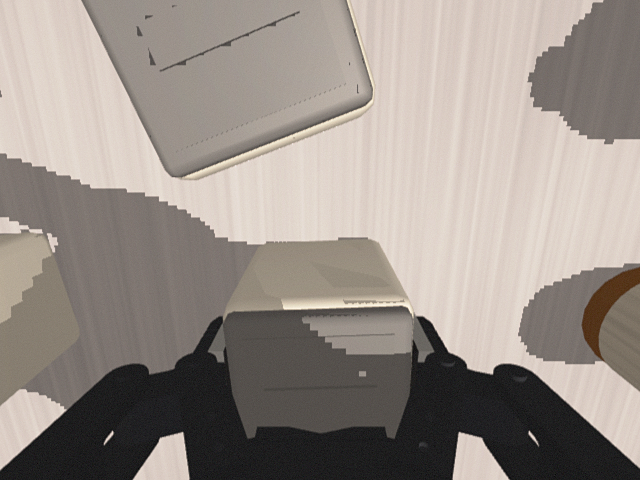

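```bash
python3 -m creep '[[0,0,0,0,0,-0.005,0],[0,0,0,0,0,-0.015,0],[0,0,0,0,0,-0.02,0],[0,0,0,0,0,-0.03,0],[0,0,0,0,0,-0.03,0],[0,0,0,0,0,-0.03,0],[0,0,0,0,0,-0.03,0],[0,0,6.4,0,0,0,0],[0,0,0,0,0,0,0],[0,0,0,0,0,0,0]]'
python3 - <<'E'
from h import *
for y in (.105,.035,-.035,-.105): print(u2w(-.212,y))
plan(u2w(-.212,.105,.15),-6.4)
E
```

```text
time: 28.72
tool_pos: [0.6047, -0.2109, 0.1491]
tool_rot: [-0.001, 0.745, 0.667, -0.0]
contact_force: [-0.0, -0.6, -3.1]
gripper_width: 0.706
[0.55150436 0.31687315 0.        ]
[0.54372387 0.2473069  0.        ]
[0.53594338 0.17774064 0.        ]
[0.52816289 0.10817439 0.        ]
t 28.72 pos [ 0.6047 -0.2109  0.1491] jawyaw -6.3 z [-0.001  0.001] w 0.706 F [-0.  -0.6 -3.1] j6 -0.34
turn az 0.15 rows 0.02 then shift now-axes [ 0.5189 -0.1104 -0.0006] after-turn [ 0.5186 -0.1117 -0.0006]
```

```bash
python3 -m creep '[[0,0,0,0.0288,-0.0061,0,0],[0,0,0,0.0288,-0.0061,0,0],[0,0,0,0.0288,-0.0061,0,0],[0,0,0,0.0288,-0.0061,0,0],[0,0,0,0.0288,-0.0061,0,0],[0,0,0,0.0288,-0.0061,0,0],[0,0,0,0.0288,-0.0061,0,0],[0,0,0,0.0288,-0.0061,0,0],[0,0,0,0.0288,-0.0061,0,0],[0,0,0,0.0288,-0.0061,0,0],[0,0,0,0.0288,-0.0061,0,0],[0,0,0,0.0288,-0.0061,0,0],[0,0,0,0.0288,-0.0061,0,0],[0,0,0,0.0288,-0.0061,0,0],[0,0,0,0.0288,-0.0061,0,0],[0,0,0,0.0288,-0.0061,0,0],[0,0,0,0.0288,-0.0061,0,0],[0,0,0,0.0288,-0.0061,0,0],[0,0,0,0,0,0,0],[0,0,0,0,0,0,0]]'
python3 - <<'E'
from h import *
plan(u2w(-.212,.105,.15),-6.4)
cv2.imwrite('pics/w12.png',manip.grab_frame('wrist'))
E
```

```text
time: 30.38
tool_pos: [0.5521, 0.3168, 0.1467]
tool_rot: [-0.001, 0.744, 0.668, -0.002]
contact_force: [0.4, 0.6, -3.3]
gripper_width: 0.7
t 30.38 pos [0.5521 0.3168 0.1467] jawyaw -6.1 z [-0.004 -0.002] w 0.7 F [ 0.4  0.6 -3.3] j6 0.51
turn az 0.26 rows 0.04 then shift now-axes [ 0.     -0.0006 -0.0033] after-turn [ 0.     -0.0006 -0.0033]
```

View pics/w12.png

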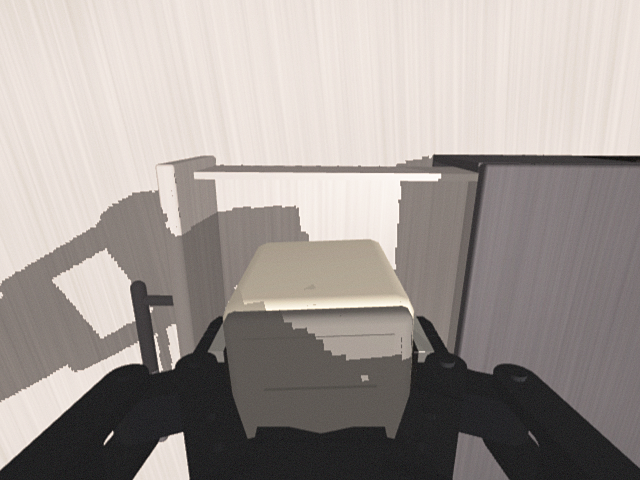

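```bash
python3 -m creep '[[0,0,0,0,0,0.02,0],[0,0,0,0,0,0.025,0],[0,0,0,0,0,0.025,0],[0,0,0,0,0,0.02,0],[0,0,0,0,0,0.02,0],[0,0,0,0,0,0.012,0],[0,0,0,0,0,0.008,0],[0,0,0,0,0,0.006,0],[0,0,0,0,0,0,0],[0,0,0,0,0,0,0]]'
```

```text
time: 31.27
tool_pos: [0.5546, 0.3161, 0.014]
tool_rot: [0.0, 0.745, 0.667, 0.0]
contact_force: [0.2, 1.3, -2.1]
gripper_width: 0.701
```

```bash
python3 -m creep '[[0,0,0,0,0,0.002,0],[0,0,0,0,0,0.002,0],[0,0,0,0,0,0,0],[0,0,0,0,0,0,0]]'
```

```text
time: 31.6
tool_pos: [0.5542, 0.3162, 0.0097]
tool_rot: [0.0, 0.745, 0.667, 0.0]
contact_force: [-0.8, -0.8, -3.0]
gripper_width: 0.702
```

```bash
python3 -m creep '[[0,0,0,0,0,0.002,0],[0,0,0,0,0,0.001,0],[0,0,0,0,0,0,0],[0,0,0,0,0,0,0]]'
```

```text
time: 31.93
tool_pos: [0.5539, 0.316, 0.0061]
tool_rot: [-0.0, 0.745, 0.667, -0.0]
contact_force: [-0.1, -0.2, -2.7]
gripper_width: 0.699
```

```bash
python3 -m creep '[[0,0,0,0,0,0.001,0],[0,0,0,0,0,0.001,0],[0,0,0,0,0,0,0],[0,0,0,0,0,0,0]]'
```

```text
time: 32.27
tool_pos: [0.5547, 0.3162, 0.0055]
tool_rot: [0.0, 0.745, 0.667, 0.001]
contact_force: [-1.8, -2.0, 4.4]
gripper_width: 0.701
```

Touching the floor; release and retreat.

```bash
python3 -m creep '[[0,0,0,0,0,0,1],[0,0,0,0,0,0,1],[0,0,0,0,0,0,1],[0,0,0,0,0,0,1],[0,0,0,0,0,0,1],[0,0,0,0,0,-0.02,1],[0,0,0,0,0,-0.03,1],[0,0,0,0,0,-0.03,1],[0,0,0,0,0,-0.03,1],[0,0,0,0,0,-0.03,1],[0,0,0,0,0,0,1],[0,0,0,0,0,0,1]]'
python3 - <<'E'
from h import *
c=manip.get_calibration('wrist');cv2.imwrite('pics/w13.png',manip.grab_frame('wrist'))
for d in manip.cut_out('tub0','wrist'):
    if d['confidence']<.5: continue
    print(d['confidence'],d['rect'],*[np.round(q,4) for q in fit_tub([(d['pixels'],c)],.553,.316,z0=.014,lid=0)])
k=manip.get_calibration('scene');cv2.imwrite('pics/s13.png',manip.grab_frame('scene'))
for d in manip.cut_out('tub0','scene'):
    if d['confidence']<.4: continue
    v,u=np.nonzero(d['pixels']); a=ray(u.mean(),v.mean(),k,.045)
    print(d['confidence'],d['rect'],*[np.round(q,4) for q in fit_tub([(d['pixels'],k)],a[0],a[1],lid=0)])
plan([.584,-.1105,.135],21)
E
```

```text
time: 33.27
tool_pos: [0.5557, 0.3169, 0.1475]
tool_rot: [0.001, 0.745, 0.667, 0.003]
contact_force: [0.2, -0.9, -1.1]
gripper_width: 0.998
0.68 [274.0, 194.6, 365.4, 292.3] [ 0.5538  0.3164 -3.3418] 0.0779
0.87 [369.1, 179.7, 404.2, 226.7] [ 0.4393 -0.096  -3.3467] 0.1238
0.84 [339.2, 151.3, 372.4, 192.2] [ 0.451  -0.2085 -5.8159] 0.1459
0.76 [431.0, 370.4, 479.6, 417.8] [ 0.5509  0.3167 -0.4929] 0.2073
0.56 [305.9, 202.5, 340.9, 250.0] [ 0.5836 -0.1106 23.7902] 0.1195
t 33.47 pos [0.5527 0.3155 0.1418] jawyaw -6.4 z [-0.004 -0.001] w 1.004 F [-0.3 -0.1  0.2] j6 0.51
turn az -27.4 rows -3.83 then shift now-axes [-0.4199  0.0786  0.0074] after-turn [-0.409  -0.1235  0.0074]
```

View pics/w13.png

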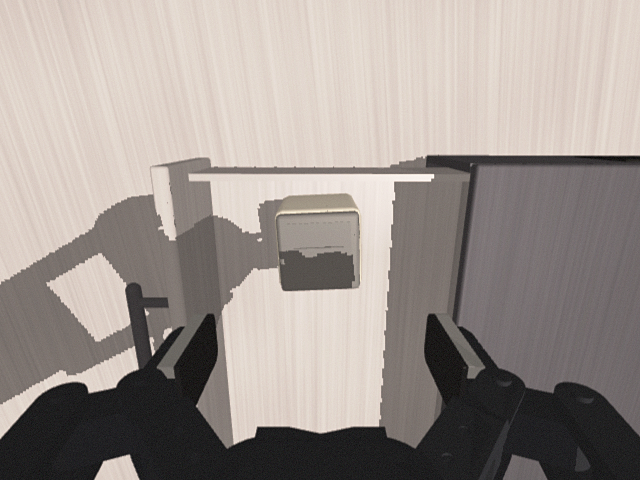

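View pics/s13.png

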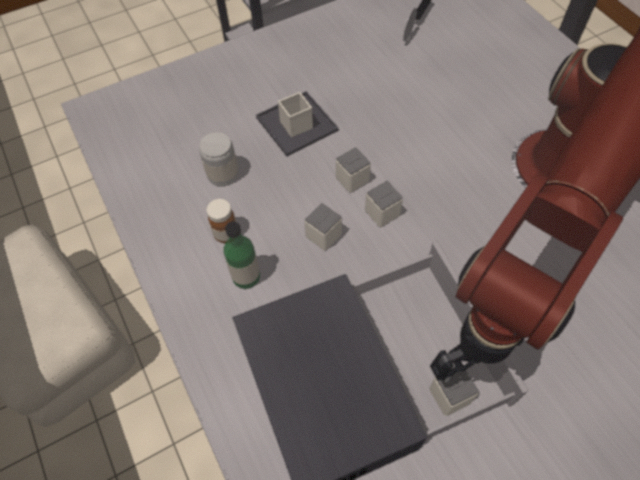

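```bash
python3 -m creep '[[0,0,-6.85,0,0,0,1],[0,0,-6.85,0,0,0,1],[0,0,-6.85,0,0,0,1],[0,0,-6.85,0,0,0,1],[0,0,0,-0.0292,-0.0088,0,1],[0,0,0,-0.0292,-0.0088,0,1],[0,0,0,-0.0292,-0.0088,0,1],[0,0,0,-0.0292,-0.0088,0,1],[0,0,0,-0.0292,-0.0088,0,1],[0,0,0,-0.0292,-0.0088,0,1],[0,0,0,-0.0292,-0.0088,0,1],[0,0,0,-0.0292,-0.0088,0,1],[0,0,0,-0.0292,-0.0088,0,1],[0,0,0,-0.0292,-0.0088,0,1],[0,0,0,-0.0292,-0.0088,0,1],[0,0,0,-0.0292,-0.0088,0,1],[0,0,0,-0.0292,-0.0088,0,1],[0,0,0,-0.0292,-0.0088,0,1],[0,0,0,0,0,0,1],[0,0,0,0,0,0,1]]'
python3 - <<'E'
from h import *
c=manip.get_calibration('wrist');cv2.imwrite('pics/w14.png',manip.grab_frame('wrist'))
for d in manip.cut_out('tub0','wrist'):
    if d['confidence']<.4: continue
    v,u=np.nonzero(d['pixels']); a=ray(u.mean(),v.mean(),c,.045)
    print(d['confidence'],d['rect'],*[np.round(q,4) for q in fit_tub([(d['pixels'],c)],a[0],a[1],lid=0)])
plan([.584,-.1105,-.01],21)
E
```

```text
time: 35.13
tool_pos: [0.5845, -0.1107, 0.1424]
tool_rot: [-0.002, 0.568, 0.823, -0.0]
contact_force: [1.0, 0.5, -0.2]
gripper_width: 1.001
0.96 [79.4, 98.4, 205.1, 205.2] [ 0.4402 -0.0947  8.5509] 0.0836
0.88 [281.0, 188.5, 366.8, 283.9] [ 0.5829 -0.1103 19.2625] 0.0735
0.73 [38.4, 193.3, 171.2, 308.3] [ 0.4277 -0.1816 -7.0069] 0.0999
t 35.23 pos [ 0.5848 -0.109   0.1429] jawyaw 21.0 z [-0.002  0.001] w 1.001 F [ 0.8  0.8 -0.2] j6 -0.68
turn az 0.01 rows 0.0 then shift now-axes [-0.0014 -0.001   0.1529] after-turn [-0.0014 -0.001   0.1529]
```

View pics/w14.png

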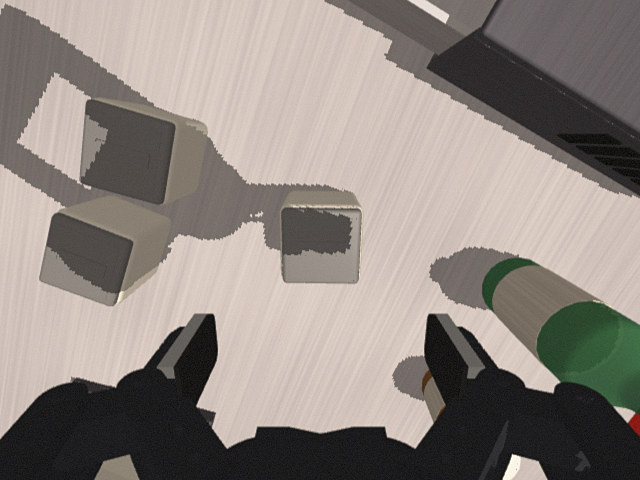

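```bash
python3 -m creep '[[0,0,0,-0.001,-0.001,0.02,1],[0,0,0,0,0,0.02,1],[0,0,0,0,0,0.02,1],[0,0,0,0,0,0.02,1],[0,0,0,0,0,0.02,1],[0,0,0,0,0,0.02,1],[0,0,0,0,0,0.018,1],[0,0,0,0,0,0.015,1],[0,0,0,0,0,0,1],[0,0,0,0,0,0,1]]'
python3 -m creep '[[0,0,0,0,0,0,0],[0,0,0,0,0,0,0],[0,0,0,0,0,0,0],[0,0,0,0,0,0,0],[0,0,0,0,0,0,0],[0,0,0,0,0,0,0]]'
python3 -m creep '[[0,0,0,0,0,-0.005,0],[0,0,0,0,0,-0.015,0],[0,0,0,0,0,-0.02,0],[0,0,0,0,0,-0.03,0],[0,0,0,0,0,-0.03,0],[0,0,0,0,0,-0.03,0],[0,0,0,0,0,-0.03,0],[0,0,0,0,0,0,0],[0,0,6.85,0,0,0,0],[0,0,6.85,0,0,0,0],[0,0,6.85,0,0,0,0],[0,0,6.85,0,0,0,0],[0,0,0,0,0,0,0]]'
python3 - <<'E'
from h import *
plan(u2w(-.212,.035,.15),-6.4)
E
```

```text
time: 36.07
tool_pos: [0.5838, -0.1094, -0.0099]
tool_rot: [-0.001, 0.566, 0.825, -0.0]
contact_force: [0.7, 0.6, -0.4]
gripper_width: 1.005
time: 36.57
tool_pos: [0.5864, -0.1113, -0.0067]
tool_rot: [0.001, 0.566, 0.824, 0.001]
contact_force: [0.1, 0.4, 5.7]
gripper_width: 0.692
time: 37.65
tool_pos: [0.5837, -0.1107, 0.1492]
tool_rot: [-0.001, 0.746, 0.666, -0.001]
contact_force: [0.0, -0.5, -3.5]
gripper_width: 0.699
t 37.65 pos [ 0.5837 -0.1107  0.1492] jawyaw -6.5 z [-0.003  0.001] w 0.699 F [ 0.  -0.5 -3.5] j6 -0.2
turn az -0.11 rows -0.02 then shift now-axes [ 3.511e-01 -8.030e-02 -3.000e-04] after-turn [ 3.513e-01 -7.960e-02 -3.000e-04]
```

```bash
python3 -m creep '[[0,0,0,0.0251,-0.0057,0,0],[0,0,0,0.0251,-0.0057,0,0],[0,0,0,0.0251,-0.0057,0,0],[0,0,0,0.0251,-0.0057,0,0],[0,0,0,0.0251,-0.0057,0,0],[0,0,0,0.0251,-0.0057,0,0],[0,0,0,0.0251,-0.0057,0,0],[0,0,0,0.0251,-0.0057,0,0],[0,0,0,0.0251,-0.0057,0,0],[0,0,0,0.0251,-0.0057,0,0],[0,0,0,0.0251,-0.0057,0,0],[0,0,0,0.0251,-0.0057,0,0],[0,0,0,0.0251,-0.0057,0,0],[0,0,0,0.0251,-0.0057,0,0],[0,0,0,0,0,0,0],[0,0,0,0,0,0,0],[0,0,0,0,0,0,0]]'
python3 - <<'E'
from h import *
plan(u2w(-.212,.035,.01),-6.4)
cv2.imwrite('pics/w15.png',manip.grab_frame('wrist'))
E
```

```text
time: 39.07
tool_pos: [0.5442, 0.2466, 0.1502]
tool_rot: [-0.0, 0.745, 0.667, -0.001]
contact_force: [0.0, -0.7, -2.3]
gripper_width: 0.696
t 39.07 pos [0.5442 0.2466 0.1502] jawyaw -6.3 z [-0.002 -0.001] w 0.696 F [ 0.  -0.7 -2.3] j6 0.41
turn az 0.11 rows 0.02 then shift now-axes [ 0.0008 -0.0004  0.1402] after-turn [ 0.0008 -0.0004  0.1402]
```

View pics/w15.png

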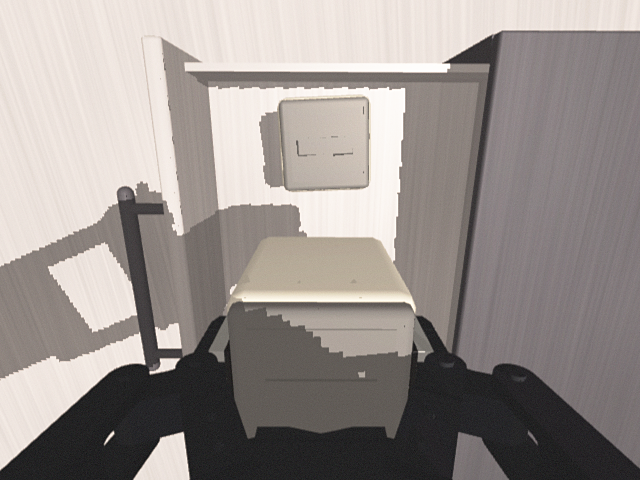

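```bash
python3 -m creep '[[0,0,0,-0.002,0,0.02,0],[0,0,0,0,0,0.025,0],[0,0,0,0,0,0.025,0],[0,0,0,0,0,0.02,0],[0,0,0,0,0,0.02,0],[0,0,0,0,0,0.015,0],[0,0,0,0,0,0.01,0],[0,0,0,0,0,0.004,0],[0,0,0,0,0,0,0],[0,0,0,0,0,0.001,0],[0,0,0,0,0,0,0]]'; python3 -m creep '[[0,0,0,0,0,0.001,0],[0,0,0,0,0,0.001,0],[0,0,0,0,0,0,0],[0,0,0,0,0,0,0]]'
```

```text
time: 40.03
tool_pos: [0.5457, 0.2453, 0.0127]
tool_rot: [0.001, 0.745, 0.667, 0.001]
contact_force: [0.3, 0.7, -3.2]
gripper_width: 0.695
time: 40.37
tool_pos: [0.5446, 0.2452, 0.0095]
tool_rot: [0.0, 0.745, 0.667, 0.0]
contact_force: [-0.0, 0.2, -2.2]
gripper_width: 0.694
```

```bash
python3 -m creep '[[0,0,0,0,0,0.001,0],[0,0,0,0,0,0.001,0],[0,0,0,0,0,0,0],[0,0,0,0,0,0,0]]';  python3 -m creep '[[0,0,0,0,0,0.001,0],[0,0,0,0,0,0,0],[0,0,0,0,0,0,0]]'
```

```text
time: 40.7
tool_pos: [0.5446, 0.2452, 0.0073]
tool_rot: [-0.0, 0.745, 0.667, 0.0]
contact_force: [-0.2, 0.2, -2.4]
gripper_width: 0.696
time: 40.95
tool_pos: [0.5451, 0.2452, 0.0072]
tool_rot: [0.0, 0.745, 0.667, 0.0]
contact_force: [-1.7, -0.7, 4.5]
gripper_width: 0.694
```

Next: the tub at about (.440,-.095).

```bash
python3 -m creep '[[0,0,0,0,0,0,1],[0,0,0,0,0,0,1],[0,0,0,0,0,0,1],[0,0,0,0,0,0,1],[0,0,0,0,0,0,1],[0,0,0,0,0,-0.02,1],[0,0,0,0,0,-0.03,1],[0,0,0,0,0,-0.03,1],[0,0,0,0,0,-0.03,1],[0,0,0,0,0,-0.03,1],[0,0,0,0,0,0,1],[0,0,0,0,0,0,1]]'
python3 - <<'E'
from h import *
k=manip.get_calibration('scene');cv2.imwrite('pics/s16.png',manip.grab_frame('scene'))
for d in manip.cut_out('tub0','scene'):
    if d['confidence']<.4: continue
    v,u=np.nonzero(d['pixels']); a=ray(u.mean(),v.mean(),k,.045)
    print(d['confidence'],d['rect'],*[np.round(q,4) for q in fit_tub([(d['pixels'],k)],a[0],a[1],lid=0)])
plan([.440,-.095,.145],3)
E
```

```text
time: 41.95
tool_pos: [0.5463, 0.2457, 0.1493]
tool_rot: [0.001, 0.745, 0.667, 0.003]
contact_force: [1.1, 0.1, -0.8]
gripper_width: 0.999
0.92 [368.0, 179.5, 402.0, 225.8] [  0.4388  -0.096  -12.2627] 0.1645
0.74 [412.5, 328.8, 458.6, 382.1] [ 0.5399  0.2447 -5.1877] 0.0899
0.58 [428.9, 366.6, 477.2, 413.5] [ 0.5507  0.3156 -3.6839] 0.057
0.55 [353.4, 154.3, 386.8, 195.6] [  0.4272  -0.1834 -11.4645] 0.213
t 42.05 pos [0.5439 0.2449 0.1451] jawyaw -6.4 z [-0.002 -0.   ] w 1.004 F [-0.5 -0.2 -0.9] j6 0.41
turn az -9.4 rows -1.31 then shift now-axes [-0.3494 -0.0654  0.0005] after-turn [-0.334  -0.1215  0.0005]
```

View pics/s16.png

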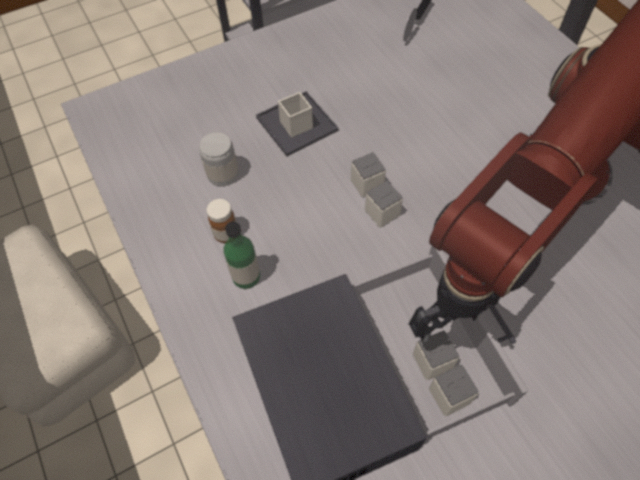

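```bash
python3 -m creep '[[0,0,-4.7,0,0,0,1],[0,0,-4.7,0,0,0,1],[0,0,0,-0.0257,-0.0093,0,1],[0,0,0,-0.0257,-0.0093,0,1],[0,0,0,-0.0257,-0.0093,0,1],[0,0,0,-0.0257,-0.0093,0,1],[0,0,0,-0.0257,-0.0093,0,1],[0,0,0,-0.0257,-0.0093,0,1],[0,0,0,-0.0257,-0.0093,0,1],[0,0,0,-0.0257,-0.0093,0,1],[0,0,0,-0.0257,-0.0093,0,1],[0,0,0,-0.0257,-0.0093,0,1],[0,0,0,-0.0257,-0.0093,0,1],[0,0,0,-0.0257,-0.0093,0,1],[0,0,0,-0.0257,-0.0093,0,1],[0,0,0,0,0,0,1],[0,0,0,0,0,0,1]]'
python3 - <<'E'
from h import *
c=manip.get_calibration('wrist');cv2.imwrite('pics/w17.png',manip.grab_frame('wrist'))
for d in manip.cut_out('tub0','wrist'):
    if d['confidence']<.4: continue
    v,u=np.nonzero(d['pixels']); a=ray(u.mean(),v.mean(),c,.045)
    print(d['confidence'],d['rect'],*[np.round(q,4) for q in fit_tub([(d['pixels'],c)],a[0],a[1],lid=0)])
plan([.440,-.0955,-.01],3)
E
```

```text
time: 43.47
tool_pos: [0.44, -0.0953, 0.1443]
tool_rot: [-0.002, 0.689, 0.724, -0.0]
contact_force: [0.1, 0.7, 0.2]
gripper_width: 0.999
0.98 [263.5, 279.5, 339.6, 384.1] [ 0.4271 -0.1835 -0.811 ] 0.1001
0.77 [280.1, 193.0, 364.3, 285.6] [ 0.4394 -0.0948  5.7241] 0.0803
t 43.57 pos [ 0.4407 -0.0941  0.1449] jawyaw 3.0 z [-0.002  0.001] w 0.999 F [-0.4  0.3 -0.3] j6 -0.43
turn az 0.01 rows 0.0 then shift now-axes [-0.0016 -0.0004  0.1549] after-turn [-0.0016 -0.0004  0.1549]
```

View pics/w17.png

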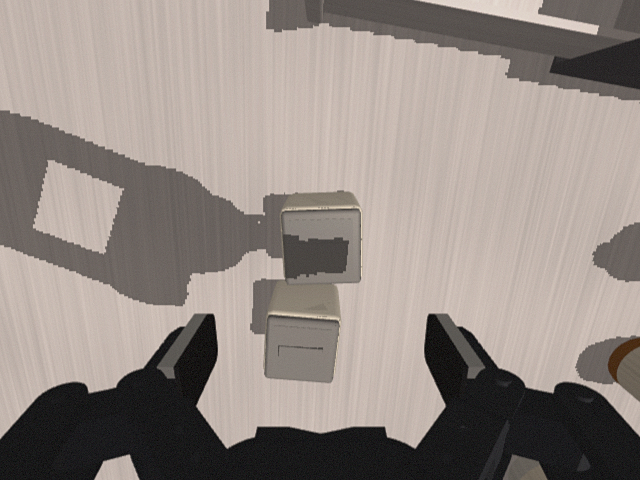

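```bash
python3 -m creep '[[0,0,0,-0.001,0,0.02,1],[0,0,0,0,0,0.02,1],[0,0,0,0,0,0.02,1],[0,0,0,0,0,0.02,1],[0,0,0,0,0,0.02,1],[0,0,0,0,0,0.02,1],[0,0,0,0,0,0.02,1],[0,0,0,0,0,0.015,1],[0,0,0,0,0,0,1],[0,0,0,0,0,0,1]]'
python3 -m creep '[[0,0,0,0,0,0,0],[0,0,0,0,0,0,0],[0,0,0,0,0,0,0],[0,0,0,0,0,0,0],[0,0,0,0,0,0,0],[0,0,0,0,0,0,0]]'
python3 -m creep '[[0,0,0,0,0,-0.005,0],[0,0,0,0,0,-0.015,0],[0,0,0,0,0,-0.02,0],[0,0,0,0,0,-0.03,0],[0,0,0,0,0,-0.03,0],[0,0,0,0,0,-0.03,0],[0,0,0,0,0,-0.03,0],[0,0,0,0,0,0,0],[0,0,4.7,0,0,0,0],[0,0,4.7,0,0,0,0],[0,0,0,0,0,0,0]]'
python3 - <<'E'
from h import *
plan(u2w(-.212,-.035,.15),-6.4)
E
```

```text
time: 44.4
tool_pos: [0.4405, -0.0944, -0.0098]
tool_rot: [-0.001, 0.688, 0.726, -0.001]
contact_force: [0.9, -0.1, 0.0]
gripper_width: 0.999
time: 44.9
tool_pos: [0.4428, -0.0962, -0.007]
tool_rot: [0.001, 0.688, 0.725, 0.001]
contact_force: [0.7, 0.7, 6.5]
gripper_width: 0.695
time: 45.82
tool_pos: [0.4403, -0.0955, 0.1494]
tool_rot: [-0.001, 0.746, 0.666, -0.001]
contact_force: [-0.4, 1.5, -3.4]
gripper_width: 0.699
t 45.82 pos [ 0.4403 -0.0955  0.1494] jawyaw -6.5 z [-0.002  0.001] w 0.699 F [-0.4  1.5 -3.4] j6 -0.27
turn az -0.08 rows -0.01 then shift now-axes [ 0.2823  0.0642 -0.0005] after-turn [ 0.2822  0.0646 -0.0005]
```

```bash
python3 -m creep '[[0,0,0,0.0233,0.0054,0,0],[0,0,0,0.0233,0.0054,0,0],[0,0,0,0.0233,0.0054,0,0],[0,0,0,0.0233,0.0054,0,0],[0,0,0,0.0233,0.0054,0,0],[0,0,0,0.0233,0.0054,0,0],[0,0,0,0.0233,0.0054,0,0],[0,0,0,0.0233,0.0054,0,0],[0,0,0,0.0233,0.0054,0,0],[0,0,0,0.0233,0.0054,0,0],[0,0,0,0.0233,0.0054,0,0],[0,0,0,0.0233,0.0054,0,0],[0,0,0,0,0,0,0],[0,0,0,0,0,0,0],[0,0,0,0,0,0,0]]'
python3 - <<'E'
from h import *
plan(u2w(-.212,-.035,.01),-6.4)
cv2.imwrite('pics/w18.png',manip.grab_frame('wrist'))
E
```

```text
time: 47.07
tool_pos: [0.536, 0.1743, 0.1498]
tool_rot: [-0.0, 0.745, 0.667, -0.001]
contact_force: [0.3, 0.2, -3.0]
gripper_width: 0.695
t 47.07 pos [0.536  0.1743 0.1498] jawyaw -6.3 z [-0.002 -0.001] w 0.695 F [ 0.3  0.2 -3. ] j6 0.29
turn az 0.07 rows 0.01 then shift now-axes [ 3.600e-03 -1.000e-04  1.398e-01] after-turn [ 3.600e-03 -1.000e-04  1.398e-01]
```

View pics/w18.png

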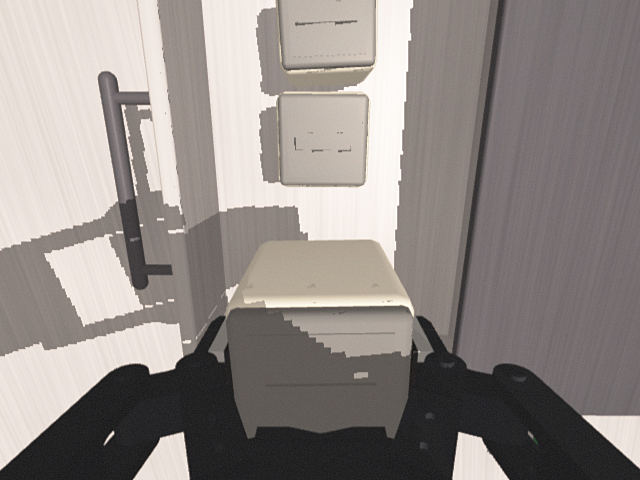

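```bash
python3 -m creep '[[0,0,0,0,0,0.02,0],[0,0,0,0,0,0.025,0],[0,0,0,0,0,0.025,0],[0,0,0,0,0,0.02,0],[0,0,0,0,0,0.02,0],[0,0,0,0,0,0.015,0],[0,0,0,0,0,0.01,0],[0,0,0,0,0,0.004,0],[0,0,0,0,0,0.002,0],[0,0,0,0,0,0.001,0],[0,0,0,0,0,0,0]]'; python3 -m creep '[[0,0,0,0,0,0.001,0],[0,0,0,0,0,0,0],[0,0,0,0,0,0,0]]';python3 -m creep '[[0,0,0,0,0,0.001,0],[0,0,0,0,0,0,0],[0,0,0,0,0,0,0]]'
```

```text
time: 48.03
tool_pos: [0.5378, 0.1748, 0.0104]
tool_rot: [0.001, 0.745, 0.667, 0.001]
contact_force: [0.2, 0.1, -2.5]
gripper_width: 0.693
time: 48.28
tool_pos: [0.5374, 0.175, 0.0089]
tool_rot: [0.0, 0.745, 0.667, 0.0]
contact_force: [0.6, -0.4, -3.5]
gripper_width: 0.693
time: 48.53
tool_pos: [0.5369, 0.1748, 0.0073]
tool_rot: [-0.0, 0.745, 0.667, -0.0]
contact_force: [-0.1, -0.5, -3.5]
gripper_width: 0.696
```

```bash
python3 -m creep '[[0,0,0,0,0,0.001,0],[0,0,0,0,0,0,0],[0,0,0,0,0,0,0]]';python3 -m creep '[[0,0,0,0,0,0.001,0],[0,0,0,0,0,0,0],[0,0,0,0,0,0,0]]'
```

```text
time: 48.78
tool_pos: [0.5374, 0.1749, 0.007]
tool_rot: [0.0, 0.745, 0.667, 0.0]
contact_force: [-1.4, -0.8, 2.1]
gripper_width: 0.699
time: 49.03
tool_pos: [0.5382, 0.1748, 0.007]
tool_rot: [0.001, 0.745, 0.667, 0.001]
contact_force: [-1.5, -1.7, 6.5]
gripper_width: 0.696
```

```bash
python3 -m creep '[[0,0,0,0,0,0,1],[0,0,0,0,0,0,1],[0,0,0,0,0,0,1],[0,0,0,0,0,0,1],[0,0,0,0,0,0,1],[0,0,0,0,0,-0.02,1],[0,0,0,0,0,-0.03,1],[0,0,0,0,0,-0.03,1],[0,0,0,0,0,-0.03,1],[0,0,0,0,0,-0.03,1],[0,0,0,0,0,0,1],[0,0,0,0,0,0,1]]'
python3 - <<'E'
from h import *
plan([.427,-.1825,.145],-2)
E
```

```text
time: 50.03
tool_pos: [0.5386, 0.1752, 0.1481]
tool_rot: [0.001, 0.745, 0.667, 0.002]
contact_force: [0.0, 0.1, -0.3]
gripper_width: 1.007
t 50.03 pos [0.5386 0.1752 0.1481] jawyaw -6.4 z [0.005 0.001] w 1.007 F [ 0.   0.1 -0.3] j6 0.29
turn az -4.39 rows -0.61 then shift now-axes [-0.3679 -0.0711  0.0021] after-turn [-0.3613 -0.0991  0.0021]
```

```bash
python3 -m creep '[[0,0,-4.4,0,0,0,1],[0,0,0,-0.0258,-0.0069,0,1],[0,0,0,-0.0258,-0.0069,0,1],[0,0,0,-0.0258,-0.0069,0,1],[0,0,0,-0.0258,-0.0069,0,1],[0,0,0,-0.0258,-0.0069,0,1],[0,0,0,-0.0258,-0.0069,0,1],[0,0,0,-0.0258,-0.0069,0,1],[0,0,0,-0.0258,-0.0069,0,1],[0,0,0,-0.0258,-0.0069,0,1],[0,0,0,-0.0258,-0.0069,0,1],[0,0,0,-0.0258,-0.0069,0,1],[0,0,0,-0.0258,-0.0069,0,1],[0,0,0,-0.0258,-0.0069,0,1],[0,0,0,-0.0258,-0.0069,0,1],[0,0,0,0,0,0,1],[0,0,0,0,0,0,1]]'
python3 - <<'E'
from h import *
c=manip.get_calibration('wrist');cv2.imwrite('pics/w19.png',manip.grab_frame('wrist'))
for d in manip.cut_out('tub0','wrist'):
    if d['confidence']<.4: continue
    v,u=np.nonzero(d['pixels']); a=ray(u.mean(),v.mean(),c,.045)
    print(d['confidence'],d['rect'],*[np.round(q,4) for q in fit_tub([(d['pixels'],c)],a[0],a[1],lid=0)])
plan([.427,-.1825,-.01],-2)
E
```

```text
time: 51.45
tool_pos: [0.4266, -0.1831, 0.1434]
tool_rot: [-0.002, 0.72, 0.694, -0.0]
contact_force: [-1.0, 0.5, -0.9]
gripper_width: 0.997
0.84 [281.5, 187.3, 364.5, 283.6] [ 0.4268 -0.1809 -2.909 ] 0.0751
t 51.55 pos [ 0.4273 -0.1819  0.144 ] jawyaw -2.0 z [-0.002  0.002] w 1.0 F [ 0.5 -0.1  0.3] j6 -0.53
turn az 0.01 rows 0.0 then shift now-axes [-0.0008  0.      0.154 ] after-turn [-0.0008  0.      0.154 ]
```

View pics/w19.png

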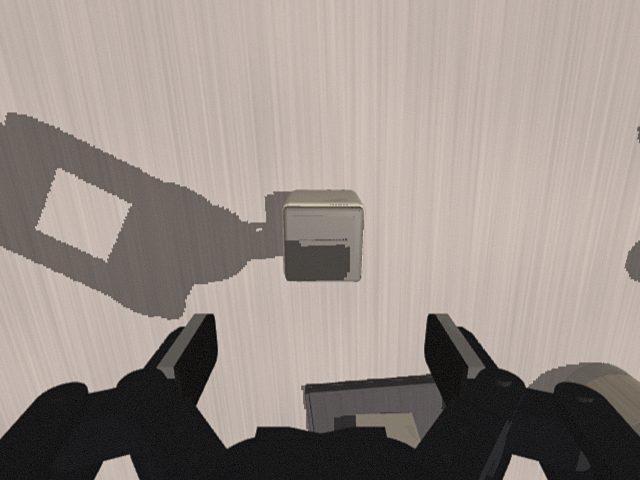

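```bash
python3 -m creep '[[0,0,0,0,0,0.02,1],[0,0,0,0,0,0.02,1],[0,0,0,0,0,0.02,1],[0,0,0,0,0,0.02,1],[0,0,0,0,0,0.02,1],[0,0,0,0,0,0.02,1],[0,0,0,0,0,0.02,1],[0,0,0,0,0,0.014,1],[0,0,0,0,0,0,1],[0,0,0,0,0,0,1]]'
python3 -m creep '[[0,0,0,0,0,0,0],[0,0,0,0,0,0,0],[0,0,0,0,0,0,0],[0,0,0,0,0,0,0],[0,0,0,0,0,0,0],[0,0,0,0,0,0,0]]'
python3 -m creep '[[0,0,0,0,0,-0.005,0],[0,0,0,0,0,-0.015,0],[0,0,0,0,0,-0.02,0],[0,0,0,0,0,-0.03,0],[0,0,0,0,0,-0.03,0],[0,0,0,0,0,-0.03,0],[0,0,0,0,0,-0.03,0],[0,0,0,0,0,0,0],[0,0,4.4,0,0,0,0],[0,0,0,0,0,0,0],[0,0,0,0,0,0,0]]'
python3 - <<'E'
from h import *
plan(u2w(-.212,-.107,.15),-6.4)
E
```

```text
time: 52.38
tool_pos: [0.4271, -0.1813, -0.0097]
tool_rot: [-0.001, 0.719, 0.695, -0.0]
contact_force: [-0.6, -0.4, 0.5]
gripper_width: 1.003
time: 52.88
tool_pos: [0.4291, -0.1835, -0.007]
tool_rot: [0.001, 0.719, 0.695, 0.001]
contact_force: [0.1, 2.0, 6.1]
gripper_width: 0.693
time: 53.8
tool_pos: [0.4267, -0.1822, 0.1495]
tool_rot: [-0.001, 0.745, 0.667, -0.0]
contact_force: [-0.3, 0.5, -3.8]
gripper_width: 0.698
t 53.8 pos [ 0.4267 -0.1822  0.1495] jawyaw -6.3 z [-0.003  0.002] w 0.698 F [-0.3  0.5 -3.8] j6 -0.45
turn az 0.09 rows 0.01 then shift now-axes [ 0.2978  0.0689 -0.0003] after-turn [ 0.2979  0.0684 -0.0003]
```

```bash
python3 -m creep '[[0,0,0,0.023,0.0053,0,0],[0,0,0,0.023,0.0053,0,0],[0,0,0,0.023,0.0053,0,0],[0,0,0,0.023,0.0053,0,0],[0,0,0,0.023,0.0053,0,0],[0,0,0,0.023,0.0053,0,0],[0,0,0,0.023,0.0053,0,0],[0,0,0,0.023,0.0053,0,0],[0,0,0,0.023,0.0053,0,0],[0,0,0,0.023,0.0053,0,0],[0,0,0,0.023,0.0053,0,0],[0,0,0,0.023,0.0053,0,0],[0,0,0,0.023,0.0053,0,0],[0,0,0,0,0,0,0],[0,0,0,0,0,0,0],[0,0,0,0,0,0,0]]'
python3 - <<'E'
from h import *
plan(u2w(-.212,-.107,.01),-6.4)
cv2.imwrite('pics/w20.png',manip.grab_frame('wrist'))
E
```

```text
time: 55.13
tool_pos: [0.5287, 0.1062, 0.1499]
tool_rot: [-0.001, 0.745, 0.667, -0.001]
contact_force: [0.4, 0.0, -3.5]
gripper_width: 0.696
t 55.13 pos [0.5287 0.1062 0.1499] jawyaw -6.3 z [-0.003 -0.001] w 0.696 F [ 0.4  0.  -3.5] j6 0.17
turn az 0.06 rows 0.01 then shift now-axes [ 0.     -0.0004  0.1399] after-turn [ 0.     -0.0004  0.1399]
```

View pics/w20.png

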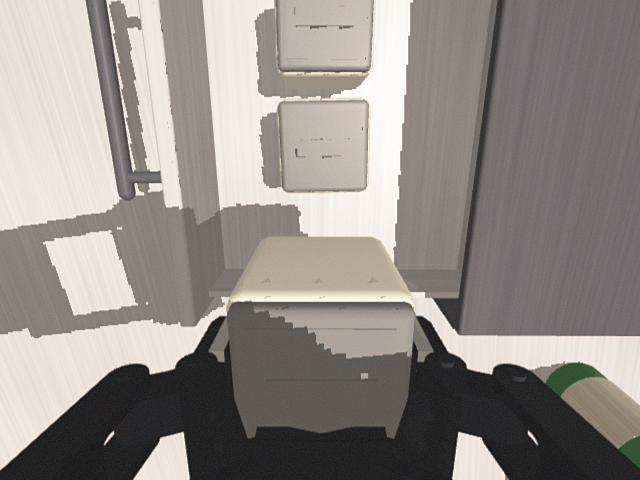

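```bash
python3 - <<'E'
from h import *
c=manip.get_calibration('wrist')
for y in (-.15,-.156): print(y,np.round(proj([u2w(-.29,y,.064),u2w(-.125,y,.064)],c)))
E
python3 -m creep '[[0,0,0,0.001,0,0.02,0],[0,0,0,0,0,0.025,0],[0,0,0,0,0,0.015,0],[0,0,0,0,0,0,0]]'
```

```text
-0.15 [[223. 292.]
 [430. 292.]]
-0.156 [[223. 299.]
 [430. 299.]]
time: 55.52
tool_pos: [0.526, 0.1063, 0.0866]
tool_rot: [-0.003, 0.746, 0.666, -0.003]
contact_force: [-1.4, -0.2, -3.6]
gripper_width: 0.698
```

```bash
python3 -m creep '[[0,0,0,0,0,0.02,0],[0,0,0,0,0,0.02,0],[0,0,0,0,0,0.02,0],[0,0,0,0,0,0.01,0],[0,0,0,0,0,0.007,0],[0,0,0,0,0,0.003,0],[0,0,0,0,0,0.002,0],[0,0,0,0,0,0,0],[0,0,0,0,0,0,0]]'; python3 -m creep '[[0,0,0,0,0,0.001,0],[0,0,0,0,0,0,0],[0,0,0,0,0,0,0]]'
```

```text
time: 56.27
tool_pos: [0.5306, 0.1077, 0.0105]
tool_rot: [0.001, 0.745, 0.667, 0.001]
contact_force: [0.2, 1.1, -3.0]
gripper_width: 0.696
time: 56.52
tool_pos: [0.53, 0.1077, 0.0087]
tool_rot: [0.0, 0.745, 0.667, 0.0]
contact_force: [-0.3, -0.0, -2.0]
gripper_width: 0.696
```

```bash
python3 -m creep '[[0,0,0,0,0,0.001,0],[0,0,0,0,0,0.001,0],[0,0,0,0,0,0,0],[0,0,0,0,0,0,0]]';python3 -m creep '[[0,0,0,0,0,0.001,0],[0,0,0,0,0,0,0],[0,0,0,0,0,0,0]]'
```

```text
time: 56.85
tool_pos: [0.5302, 0.1077, 0.007]
tool_rot: [0.0, 0.745, 0.667, 0.0]
contact_force: [-0.7, 0.6, 2.2]
gripper_width: 0.696
time: 57.1
tool_pos: [0.5311, 0.1076, 0.0069]
tool_rot: [0.001, 0.745, 0.667, 0.001]
contact_force: [-1.3, 0.3, 5.0]
gripper_width: 0.692
```

```bash
python3 -m creep '[[0,0,0,0,0,0,1],[0,0,0,0,0,0,1],[0,0,0,0,0,0,1],[0,0,0,0,0,0,1],[0,0,0,0,0,0,1],[0,0,0,0,0,-0.02,1],[0,0,0,0,0,-0.03,1],[0,0,0,0,0,-0.03,1],[0,0,0,0,0,-0.03,1],[0,0,0,0,0,-0.03,1],[0,0,0,0,0,0,1]]'
python3 -m creep '[[0,0,-6.92,0,0,0,0],[0,0,-6.92,0,0,0,0],[0,0,-6.92,0,0,0,0],[0,0,-6.92,0,0,0,0],[0,0,-6.92,0,0,0,0],[0,0,-6.92,0,0,0,0],[0,0,-6.92,0,0,0,0],[0,0,-6.92,0,0,0,0],[0,0,-6.92,0,0,0,0],[0,0,-6.92,0,0,0,0],[0,0,-6.92,0,0,0,0],[0,0,-6.92,0,0,0,0],[0,0,-6.92,0,0,0,0],[0,0,0,0,0,0,0]]'
python3 - <<'E'
from h import *
plan(u2w(-.41,.002,.15),83.6)
E
```

```text
time: 58.02
tool_pos: [0.534, 0.108, 0.1531]
tool_rot: [0.004, 0.745, 0.667, 0.005]
contact_force: [1.2, 0.3, 0.6]
gripper_width: 1.001
time: 59.18
tool_pos: [0.5294, 0.1076, 0.1447]
tool_rot: [-0.0, 0.055, 0.998, -0.0]
contact_force: [0.0, 0.2, -0.2]
gripper_width: -0.004
t 59.18 pos [0.5294 0.1076 0.1447] jawyaw 83.7 z [-0.001 -0.   ] w -0.004 F [ 0.   0.2 -0.2] j6 -1.4
turn az 0.07 rows 0.01 then shift now-axes [ 0.1992  0.1076 -0.0052] after-turn [ 0.1994  0.1074 -0.0052]
```

```bash
python3 -m creep '[[0,0,0,0.02,0.0107,0,0],[0,0,0,0.02,0.0107,0,0],[0,0,0,0.02,0.0107,0,0],[0,0,0,0.02,0.0107,0,0],[0,0,0,0.02,0.0107,0,0],[0,0,0,0.02,0.0107,0,0],[0,0,0,0.02,0.0107,0,0],[0,0,0,0.02,0.0107,0,0],[0,0,0,0.02,0.0107,0,0],[0,0,0,0.02,0.0107,0,0],[0,0,0,0,0,0,0],[0,0,0,0,0,0,0]]'
python3 - <<'E'
from h import *
plan(u2w(-.41,.002,.02),83.6)
cv2.imwrite('pics/w21.png',manip.grab_frame('wrist'));im=manip.grab_frame('scene')
cv2.imwrite('pics/s21.png',im);cv2.imwrite('pics/t21.png',cv2.resize(manip.grab_frame('top')[110:330,140:320],None,fx=2.7,fy=2.7,interpolation=2))
E
```

```text
time: 60.18
tool_pos: [0.3425, 0.2367, 0.1451]
tool_rot: [0.0, 0.056, 0.998, -0.0]
contact_force: [-0.3, 0.8, -0.7]
gripper_width: -0.001
t 60.18 pos [0.3425 0.2367 0.1451] jawyaw 83.6 z [ 0. -0.] w -0.001 F [-0.3  0.8 -0.7] j6 -1.03
turn az -0.05 rows -0.01 then shift now-axes [-8.000e-04 -1.000e-04  1.251e-01] after-turn [-8.000e-04 -1.000e-04  1.251e-01]
```

View pics/w21.png

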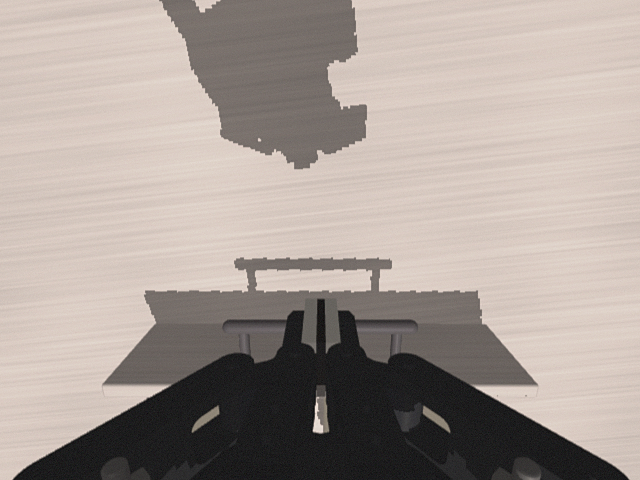

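View pics/s21.png

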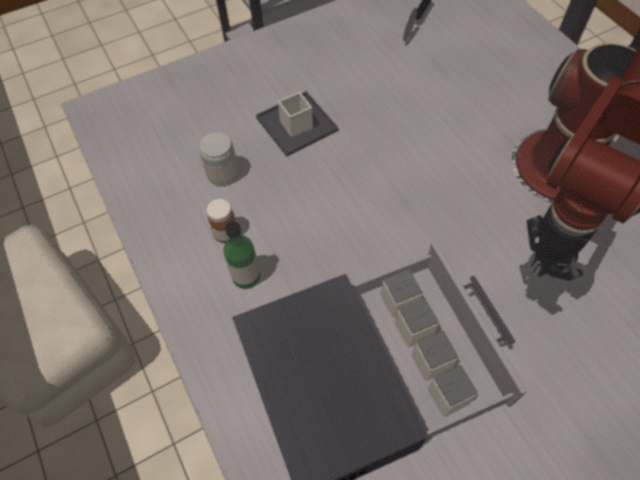

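View pics/t21.png

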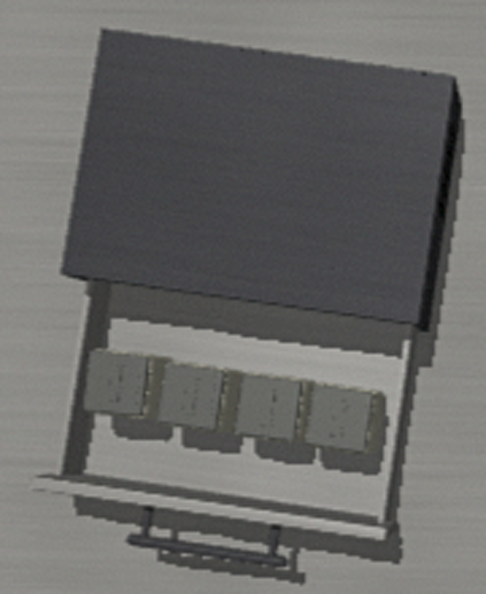

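```bash
python3 -m creep '[[0,0,0,0,0,0.02,0],[0,0,0,0,0,0.025,0],[0,0,0,0,0,0.025,0],[0,0,0,0,0,0.025,0],[0,0,0,0,0,0.02,0],[0,0,0,0,0,0.013,0],[0,0,0,0,0,0,0],[0,0,0,0,0,0,0]]'
python3 -m creep '[[0,0,0,-0.01,0,0,0],[0,0,0,-0.01,0,0,0],[0,0,0,-0.01,0,0,0],[0,0,0,-0.005,0,0,0],[0,0,0,0,0,0,0]]'
python3 - <<'E'
from h import *
plan(u2w(-.365,.002,.016),83.6)
im=manip.grab_frame('scene')
cv2.imwrite('pics/s22.png',cv2.resize(im[230:430,380:620],None,fx=3,fy=3,interpolation=2))
E
```

```text
time: 61.0
tool_pos: [0.3429, 0.2357, 0.0167]
tool_rot: [-0.001, 0.057, 0.998, -0.001]
contact_force: [-0.1, -0.2, 0.1]
gripper_width: -0.003
time: 61.42
tool_pos: [0.3799, 0.2325, 0.0184]
tool_rot: [0.001, 0.057, 0.998, 0.0]
contact_force: [0.2, -0.2, 0.3]
gripper_width: -0.002
t 61.42 pos [0.3799 0.2325 0.0184] jawyaw 83.5 z [0.002 0.001] w -0.002 F [ 0.2 -0.2  0.3] j6 -1.08
turn az -0.11 rows -0.02 then shift now-axes [-0.0081 -0.0001  0.0024] after-turn [-0.0081 -0.0001  0.0024]
```

View pics/s22.png

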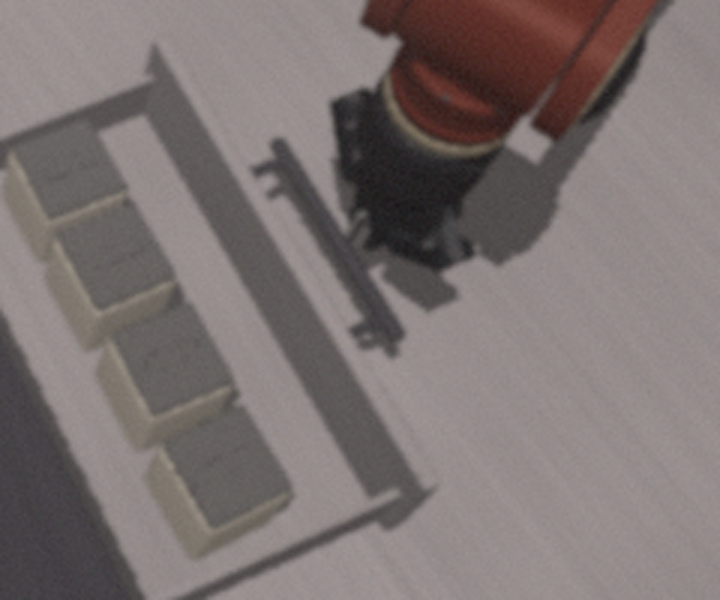

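```bash
python3 -m creep '[[0,0,0,-0.003,0,0,0],[0,0,0,-0.003,0,0,0],[0,0,0,-0.003,0,0,0],[0,0,0,-0.003,0,0,0],[0,0,0,-0.004,0,0,0],[0,0,0,-0.004,0,0,0],[0,0,0,-0.004,0,0,0],[0,0,0,-0.004,0,0,0]]'
python3 -m creep '[[0,0,0,-0.005,0,0,0],[0,0,0,-0.005,0,0,0],[0,0,0,-0.005,0,0,0],[0,0,0,-0.005,0,0,0],[0,0,0,-0.005,0,0,0],[0,0,0,-0.005,0,0,0]]'
python3 - <<'E'
from h import *
plan(u2w(-.18,.002,.016),83.6)
im=manip.grab_frame('scene')
cv2.imwrite('pics/s23.png',cv2.resize(im[230:430,380:620],None,fx=3,fy=3,interpolation=2))
E
```

```text
time: 62.13
tool_pos: [0.4056, 0.2293, 0.0171]
tool_rot: [-0.0, 0.056, 0.998, -0.0]
contact_force: [-1.6, 0.4, 0.4]
gripper_width: 0.001
time: 62.63
tool_pos: [0.4358, 0.2258, 0.0172]
tool_rot: [-0.0, 0.056, 0.998, -0.0]
contact_force: [-1.7, 0.8, 0.2]
gripper_width: -0.004
t 62.63 pos [0.4358 0.2258 0.0172] jawyaw 83.6 z [-0. -0.] w -0.004 F [-1.7  0.8  0.2] j6 -1.13
turn az -0.04 rows -0.01 then shift now-axes [-0.1369  0.0005  0.0011] after-turn [-0.1369  0.0004  0.0011]
```

View pics/s23.png

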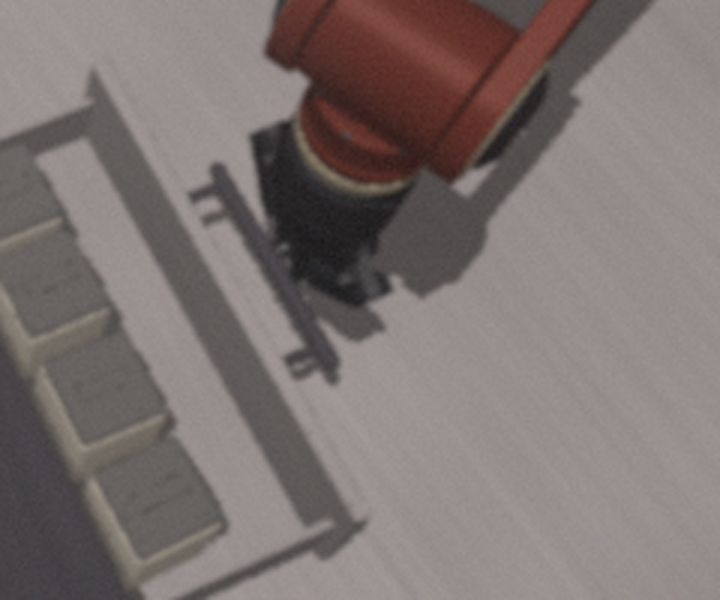

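```bash
python3 -m creep '[[0,0,0,-0.005,0,0,0],[0,0,0,-0.005,0,0,0],[0,0,0,-0.005,0,0,0],[0,0,0,-0.005,0,0,0],[0,0,0,-0.005,0,0,0],[0,0,0,-0.005,0,0,0]]'
python3 -m creep '[[0,0,0,-0.005,0,0,0],[0,0,0,-0.005,0,0,0],[0,0,0,-0.005,0,0,0],[0,0,0,-0.005,0,0,0],[0,0,0,-0.005,0,0,0],[0,0,0,-0.005,0,0,0]]'
python3 -m creep '[[0,0,0,-0.005,0,0,0],[0,0,0,-0.005,0,0,0],[0,0,0,-0.005,0,0,0],[0,0,0,-0.005,0,0,0],[0,0,0,-0.005,0,0,0],[0,0,0,-0.005,0,0,0]]'
python3 - <<'E'
from h import *
plan(u2w(-.17,.002,.016),83.6)
im=manip.grab_frame('scene')
cv2.imwrite('pics/s24.png',cv2.resize(im[220:480,220:540],None,fx=2.3,fy=2.3,interpolation=2))
E
```

```text
time: 63.18
tool_pos: [0.4657, 0.2225, 0.0173]
tool_rot: [0.0, 0.056, 0.998, -0.0]
contact_force: [-3.1, -0.0, 1.1]
gripper_width: 0.004
time: 63.68
tool_pos: [0.4955, 0.2191, 0.0173]
tool_rot: [-0.0, 0.056, 0.998, -0.0]
contact_force: [-2.7, -0.6, 0.3]
gripper_width: -0.001
time: 64.18
tool_pos: [0.5253, 0.2157, 0.0173]
tool_rot: [-0.0, 0.056, 0.998, -0.0]
contact_force: [-3.0, -1.2, 0.6]
gripper_width: 0.003
t 64.18 pos [0.5253 0.2157 0.0173] jawyaw 83.6 z [-0. -0.] w 0.003 F [-3.  -1.2  0.6] j6 -1.2
turn az -0.04 rows -0.01 then shift now-axes [-0.0568  0.0005  0.0013] after-turn [-0.0568  0.0005  0.0013]
```

View pics/s24.png

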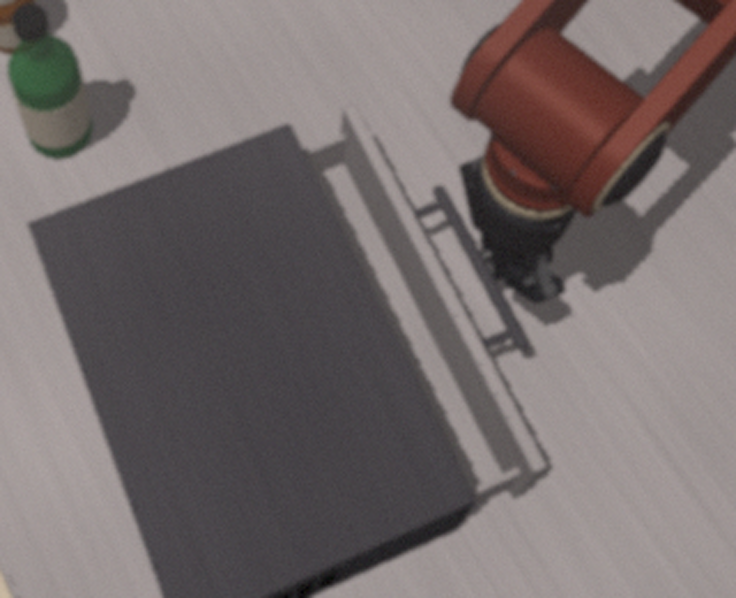

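```bash
python3 -m creep '[[0,0,0,-0.005,0,0,0],[0,0,0,-0.005,0,0,0],[0,0,0,-0.005,0,0,0],[0,0,0,-0.004,0,0,0],[0,0,0,-0.004,0,0,0],[0,0,0,-0.004,0,0,0]]'
python3 -m creep '[[0,0,0,-0.003,0,0,0],[0,0,0,-0.003,0,0,0],[0,0,0,-0.003,0,0,0]]'
python3 -m creep '[[0,0,0,-0.003,0,0,0],[0,0,0,-0.003,0,0,0],[0,0,0,-0.003,0,0,0]]'
python3 -m creep '[[0,0,0,-0.003,0,0,0],[0,0,0,-0.003,0,0,0],[0,0,0,0,0,0,0]]'
```

```text
time: 64.73
tool_pos: [0.552, 0.213, 0.0173]
tool_rot: [-0.0, 0.056, 0.998, 0.0]
contact_force: [-2.0, 1.6, 0.0]
gripper_width: -0.002
time: 64.98
tool_pos: [0.5575, 0.2123, 0.0171]
tool_rot: [-0.004, 0.056, 0.998, -0.0]
contact_force: [-19.7, 2.3, 13.1]
gripper_width: 0.002
time: 65.23
tool_pos: [0.5678, 0.2111, 0.0172]
tool_rot: [-0.002, 0.056, 0.998, -0.0]
contact_force: [-2.9, 0.4, 2.3]
gripper_width: -0.001
time: 65.48
tool_pos: [0.5731, 0.2104, 0.0172]
tool_rot: [-0.004, 0.056, 0.998, -0.0]
contact_force: [-11.8, 2.0, 7.8]
gripper_width: -0.001
```

```bash
python3 -m creep '[[0,0,0,-0.002,0,0,0],[0,0,0,-0.001,0,0,0],[0,0,0,0,0,0,0],[0,0,0,0,0,0,0]]'
python3 - <<'E'
from h import *
plan(u2w(-.17,.002,.016),83.6)
im=manip.grab_frame('scene')
cv2.imwrite('pics/s25.png',cv2.resize(im[220:480,220:540],None,fx=2.3,fy=2.3,interpolation=2))
cv2.imwrite('pics/w25.png',manip.grab_frame('wrist'))
E
```

```text
time: 65.82
tool_pos: [0.5729, 0.2104, 0.0172]
tool_rot: [-0.007, 0.056, 0.998, -0.001]
contact_force: [-22.9, 0.5, 15.9]
gripper_width: -0.004
t 65.82 pos [0.5729 0.2104 0.0172] jawyaw 83.6 z [-0.014 -0.   ] w -0.004 F [-22.9   0.5  15.9] j6 -1.23
turn az -0.01 rows -0.0 then shift now-axes [-0.009   0.0004  0.0011] after-turn [-0.009   0.0004  0.0011]
```

View pics/s25.png

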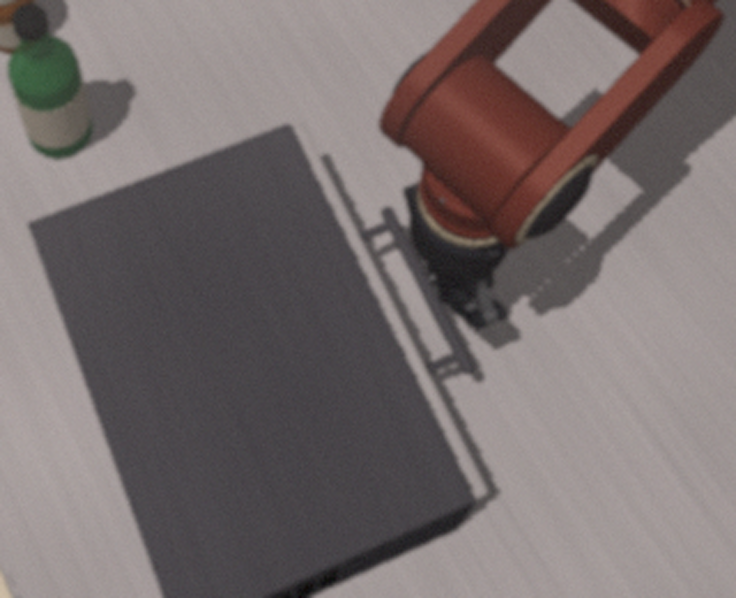

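View pics/w25.png

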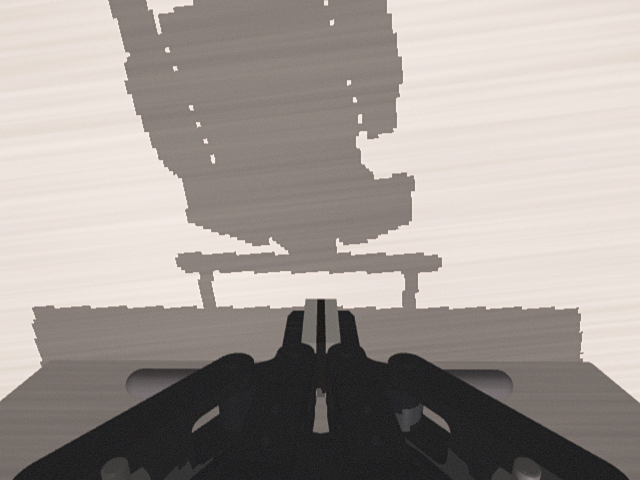

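```bash
python3 -m creep '[[0,0,0,0.005,0,0,0],[0,0,0,0.01,0,0,0],[0,0,0,0.02,0,0,0],[0,0,0,0.03,0,0,0],[0,0,0,0.03,0,0,0],[0,0,0,0.02,0,0,0],[0,0,0,0,0,-0.03,0],[0,0,0,0,0,-0.03,0],[0,0,0,0,0,-0.03,0],[0,0,0,0,0,-0.03,0],[0,0,0,0,0,0,0]]'
python3 -m creep '[[0,0,0,0,0.03,0,0],[0,0,0,0,0.03,0,0],[0,0,0,0,0.03,0,0],[0,0,0,0,0.03,0,0],[0,0,0,0,0.03,0,0],[0,0,0,0,0.03,0,0],[0,0,0,0,0.03,0,0],[0,0,0,0,0,0,0]]'
python3 - <<'E'
from h import *
im=manip.grab_frame('scene')
cv2.imwrite('pics/s26.png',im)
cv2.imwrite('pics/s26z.png',cv2.resize(im[230:480,225:545],None,fx=2.4,fy=2.4,interpolation=2))
t=manip.grab_frame('top');cv2.imwrite('pics/t26.png',t)
cv2.imwrite('pics/t26z.png',cv2.resize(t[180:260,140:320],None,fx=4,fy=4,interpolation=2))
ct=manip.get_calibration('top')
for x in (-.115,-.119,-.127): print(x,np.round((proj([u2w(x,.15,.098),u2w(x,-.15,.098)],ct)-[140,180])*4))
for n in ('oil','spice','can','empty'):
  for cam,h in (('top',{'oil':.1,'spice':.05,'can':.055,'empty':.04}[n]),('scene',{'oil':.1,'spice':.05,'can':.055,'empty':.04}[n])):
    for d in manip.cut_out(n,cam)[:1]:
        v,u=np.nonzero(d['pixels']); print(n,cam,round(d['confidence'],2),ray(u.mean(),v.mean(),manip.get_calibration(cam),h))
E
```

```text
time: 66.83
tool_pos: [0.4689, 0.224, 0.1453]
tool_rot: [0.007, 0.056, 0.998, 0.002]
contact_force: [1.2, 0.2, 1.4]
gripper_width: -0.002
time: 67.5
tool_pos: [0.4879, 0.4355, 0.1368]
tool_rot: [0.001, 0.055, 0.999, 0.001]
contact_force: [-1.1, -1.0, -0.4]
gripper_width: -0.002
-0.115 [[117. 132.]
 [597. 199.]]
-0.119 [[116. 139.]
 [597. 205.]]
-0.127 [[114. 151.]
 [595. 218.]]
oil top 0.95 [ 0.77282994 -0.1009503   0.1       ]
oil scene 0.71 [ 0.77818446 -0.09364835  0.1       ]
spice top 0.68 [ 0.77085005 -0.22255329  0.05      ]
spice scene 0.9 [ 0.76992309 -0.23241627  0.05      ]
can top 0.71 [ 0.70928086 -0.3773212   0.055     ]
can scene 0.95 [ 0.7075768  -0.37730693  0.055     ]
empty top 0.89 [ 0.48661707 -0.42351722  0.04      ]
empty scene 0.59 [ 0.48509683 -0.42382364  0.04      ]
```

View pics/s26z.png

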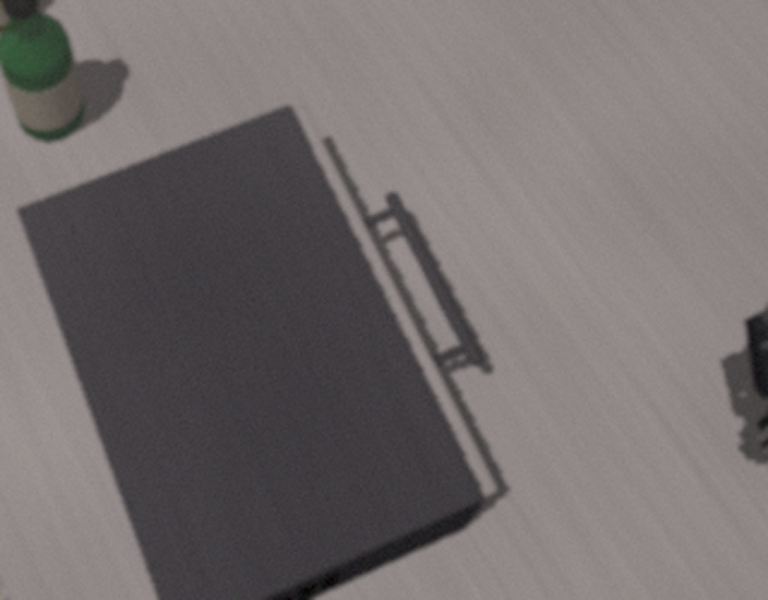

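View pics/t26.png

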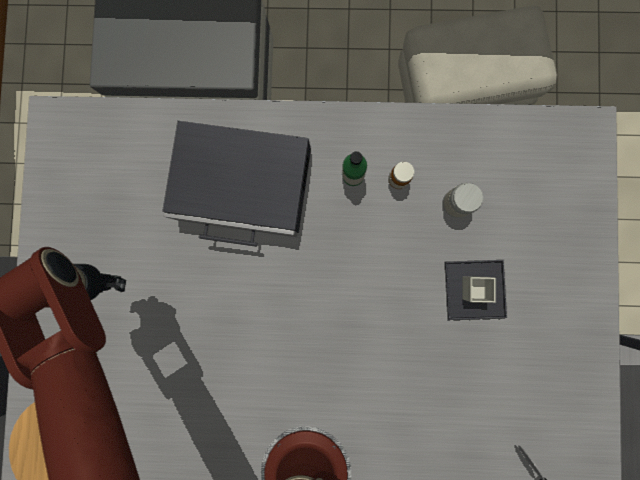

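View pics/t26z.png

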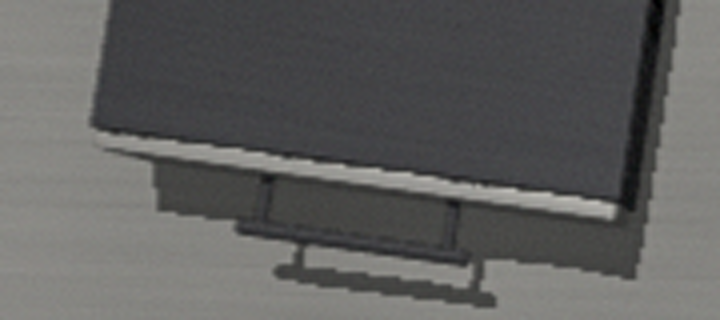

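```bash
python3 -c "
from plant import manip
print(manip.job_done(), manip.state()['time'])"
```

```text
the job is handed in; nothing more can be done
the job is handed in; nothing more can be done
```

The job is done and handed in at about 68 s. I stood the empty tub on the steel tray and pressed all four lids down. The four full tubs are upright in a row on the drawer's floor, and I pushed the drawer home past its detent.

**Last checks:**
- **Drawer:** The force peaked near 20 N at the detent, dropped, then rose against a hard stop. From above, the front panel sits against the unit to within a couple of millimetres.
- **Lids:** All four presses bottomed out at the same height under 23–28 N. Before closing, no lid stood proud, and the tubs slid under the unit's top with only about 3 N of push.
- **Other items:** The oil bottle, spice jar and can are within 1 mm of where they were first seen. The empty tub stands near the middle of the tray.

**What disagreed or happened along the way:**
- **Fingertip height:** The real fingertips sit about 33–35 mm higher than the reported TCP. As a result, the first grip on the empty tub was higher up, near its rim, than planned. I corrected for this on everything after.
- **Knocked tub:** One tub was knocked a few centimetres during the run. I found it again in the camera image and picked it up from its new place.
- **Not checked:** With the drawer closed, the tubs can't be seen, so their final pose inside was not confirmed by camera.

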